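# Lock the flow meters down on their transport deck

## Task

Lock the flow meters down on the aluminium transport deck for the trip to the field: slide the locking bar home to the right by its upright lug until its spring detent clicks in, then press the bar's captive knob down and turn it a quarter turn clockwise so that it stays down. Push one R-clip through the cross-drilled stud in front of every flow meter, pushing away from you with the clip lying flat, until its bow springs over the stud and the stud sits in the bow; a station without a meter needs no clip, and spare clips may stay on the bench. Do not knock over the two bottles, and let go of everything at the end.

Things in the scene. Friction and masses are not known exactly. Their poses are not given: they have to be found in the camera images.
- deck: aluminium plate 212 x 430 mm, top 12 mm above the bench, fixed. Origin under its centre at bench height; x away from the robot, y left, z up. Four 24 mm steel studs stand at x = -80 mm, y = +114, +38, -38, -114 mm (stations 1 to 4), tops 56 mm above the bench, each with a 10 mm cross hole along x at 42 mm height. The locking bar runs along y at x = -45 mm, its top at 24 mm
- cell_1: cradle with yellow flow meter at station 1, seated over the stud, 0.9 kg, leave it there; None when that station is empty. Origin on the stud's axis at the deck's top (12 mm above the bench); axes as the deck's. A collar 37 mm across surrounds the stud up to 24 mm above this origin; the tray begins 52 mm behind the stud, is 70 mm wide, the meter's top is 40 mm above this origin
- cell_2: cradle with yellow flow meter at station 2, seated over the stud, 0.9 kg, leave it there; None when that station is empty. Origin on the stud's axis at the deck's top (12 mm above the bench); axes as the deck's. A collar 37 mm across surrounds the stud up to 24 mm above this origin; the tray begins 52 mm behind the stud, is 70 mm wide, the meter's top is 40 mm above this origin
- cell_3: cradle with yellow flow meter at station 3, seated over the stud, 0.9 kg, leave it there; None when that station is empty. Origin on the stud's axis at the deck's top (12 mm above the bench); axes as the deck's. A collar 37 mm across surrounds the stud up to 24 mm above this origin; the tray begins 52 mm behind the stud, is 70 mm wide, the meter's top is 40 mm above this origin
- cell_4: cradle with yellow flow meter at station 4, seated over the stud, 0.9 kg, leave it there; None when that station is empty. Origin on the stud's axis at the deck's top (12 mm above the bench); axes as the deck's. A collar 37 mm across surrounds the stud up to 24 mm above this origin; the tray begins 52 mm behind the stud, is 70 mm wide, the meter's top is 40 mm above this origin
- cell_1_hole (a point): centre of the cross hole (10 mm wide and high, along x of cell_1) in the stud of station 1, 30 mm above the origin of cell_1; None when that station is empty
- cell_2_hole (a point): centre of the cross hole (10 mm wide and high, along x of cell_2) in the stud of station 2, 30 mm above the origin of cell_2; None when that station is empty
- cell_3_hole (a point): centre of the cross hole (10 mm wide and high, along x of cell_3) in the stud of station 3, 30 mm above the origin of cell_3; None when that station is empty
- cell_4_hole (a point): centre of the cross hole (10 mm wide and high, along x of cell_4) in the stud of station 4, 30 mm above the origin of cell_4; None when that station is empty
- clip_1: loose R-clip, all four alike. Grey grip 36 x 24 x 12 mm (x, y, z), origin in its middle, 6 mm above the bench when flat; balance near its front end; 65 g. 6 mm wire: straight leg along +x to 118 mm (last 6 mm thinner); sprung bow beside it on the +y side, throat at x = 95 mm, mouth flaring to y = 22 mm at x = 117 mm. Home: stud axis crosses the leg at x = 80 mm. Works with z down too
- clip_2: loose R-clip, all four alike. Grey grip 36 x 24 x 12 mm (x, y, z), origin in its middle, 6 mm above the bench when flat; balance near its front end; 65 g. 6 mm wire: straight leg along +x to 118 mm (last 6 mm thinner); sprung bow beside it on the +y side, throat at x = 95 mm, mouth flaring to y = 22 mm at x = 117 mm. Home: stud axis crosses the leg at x = 80 mm. Works with z down too
- clip_3: loose R-clip, all four alike. Grey grip 36 x 24 x 12 mm (x, y, z), origin in its middle, 6 mm above the bench when flat; balance near its front end; 65 g. 6 mm wire: straight leg along +x to 118 mm (last 6 mm thinner); sprung bow beside it on the +y side, throat at x = 95 mm, mouth flaring to y = 22 mm at x = 117 mm. Home: stud axis crosses the leg at x = 80 mm. Works with z down too
- clip_4: loose R-clip, all four alike. Grey grip 36 x 24 x 12 mm (x, y, z), origin in its middle, 6 mm above the bench when flat; balance near its front end; 65 g. 6 mm wire: straight leg along +x to 118 mm (last 6 mm thinner); sprung bow beside it on the +y side, throat at x = 95 mm, mouth flaring to y = 22 mm at x = 117 mm. Home: stud axis crosses the leg at x = 80 mm. Works with z down too
- clip_1_bow (a joint): spring deflection of the bow of clip 1, rad: 0 at rest, up to 0.1 while the throat rides over the stud (25 to 8 mm before home; the push takes up to about 10 N), 0.01 to 0.05 once it has sprung over and hugs the stud. Let go, the clip sags a few degrees in the hole
- clip_2_bow (a joint): spring deflection of the bow of clip 2, rad: 0 at rest, up to 0.1 while the throat rides over the stud (25 to 8 mm before home; the push takes up to about 10 N), 0.01 to 0.05 once it has sprung over and hugs the stud. Let go, the clip sags a few degrees in the hole
- clip_3_bow (a joint): spring deflection of the bow of clip 3, rad: 0 at rest, up to 0.1 while the throat rides over the stud (25 to 8 mm before home; the push takes up to about 10 N), 0.01 to 0.05 once it has sprung over and hugs the stud. Let go, the clip sags a few degrees in the hole
- clip_4_bow (a joint): spring deflection of the bow of clip 4, rad: 0 at rest, up to 0.1 while the throat rides over the stud (25 to 8 mm before home; the push takes up to about 10 N), 0.01 to 0.05 once it has sprung over and hugs the stud. Let go, the clip sags a few degrees in the hole
- lock_bar (a joint): travel of the locking bar, m: 0 to 0.012 at the start, 0.036 when home; it moves along the deck's -y axis (to the right). A spring detent resists from 0.020 to 0.029 (about 7 N) and then draws it home
- bar_lug (a point): grip point of the upright black lug near the left end of the locking bar, 47 mm above the bench; the lug is 12 mm thick along the deck's y, 28 mm wide along x and its top is 12 mm above this point; it moves with the bar
- knob (a joint): angle of the captive knob, rad: 0 when open (wing across the bar, along the deck's x), grows clockwise seen from above to the stop at 1.5 (wing in line with the bar)
- knob_press (a joint): how far the knob is pressed, m: 0 up, 0.008 bottom; a spring (2 N, at the bottom 8 N) lifts it. With bar home and knob angle 0 its cross peg passes a slot in the deck at the full 0.008; turned over 0.9 rad down there, it stays at about 0.0065 when let go. With the bar not home, or turned before pressing, it goes down only 0.001
- knob_grip (a point): grip point on the knob's axis near the right end of the bar, 54 mm above the bench while up; moves with bar and knob. Black wing 44 mm long, 14 mm thick, its top 9 mm above this point; below it a round collar 26 mm across, its top 12 mm below this point
- bottle_amber: upright brown glass bottle with black cap, 62 mm across, 125 mm high, loose; origin under its centre; must not be knocked over
- bottle_buffer: upright white plastic bottle with blue cap, 58 mm across, 130 mm high, loose; origin under its centre; must not be knocked over

How it is judged:
On the way, in this order (a step that is already met when the one before it is completed fails the run):
1. the locking bar is pushed home into its spring detent (value of joint lock_bar above 0.033 m), for 0.2 s.
2. the captive knob on the bar is pressed down and turned a quarter turn clockwise, so that it stays down (value of joint knob above 1.15 rad and value of joint knob_press above 0.005 m), for 0.2 s.
At the end, for the whole second after the job is handed in: Bar home (over 33 mm); knob turned over 1.15 rad and staying over 5 mm down; at every station with a meter an R-clip has its leg in the hole (within 6 mm), stud axis 74 to 86 mm from the clip's origin, clip flat within 0.4 rad, bow sprung back below 0.06 rad; clips at rest (all of step 2 and value of joint lock_bar above 0.033 m and ((x of cell_1_hole in the frame of clip_1 between 0.074 and 0.086 m and y of cell_1_hole in the frame of clip_1 between -0.006 and 0.006 m and z of cell_1_hole in the frame of clip_1 between -0.006 and 0.006 m and angle between the z axis of clip_1 and the z axis of cell_1, either way round below 0.4 rad and value of joint clip_1_bow below 0.06 rad) or (x of cell_1_hole in the frame of clip_2 between 0.074 and 0.086 m and y of cell_1_hole in the frame of clip_2 between -0.006 and 0.006 m and z of cell_1_hole in the frame of clip_2 between -0.006 and 0.006 m and angle between the z axis of clip_2 and the z axis of cell_1, either way round below 0.4 rad and value of joint clip_2_bow below 0.06 rad) or (x of cell_1_hole in the frame of clip_3 between 0.074 and 0.086 m and y of cell_1_hole in the frame of clip_3 between -0.006 and 0.006 m and z of cell_1_hole in the frame of clip_3 between -0.006 and 0.006 m and angle between the z axis of clip_3 and the z axis of cell_1, either way round below 0.4 rad and value of joint clip_3_bow below 0.06 rad) or (x of cell_1_hole in the frame of clip_4 between 0.074 and 0.086 m and y of cell_1_hole in the frame of clip_4 between -0.006 and 0.006 m and z of cell_1_hole in the frame of clip_4 between -0.006 and 0.006 m and angle between the z axis of clip_4 and the z axis of cell_1, either way round below 0.4 rad and value of joint clip_4_bow below 0.06 rad)) and ((x of cell_2_hole in the frame of clip_1 between 0.074 and 0.086 m and y of cell_2_hole in the frame of clip_1 between -0.006 and 0.006 m and z of cell_2_hole in the frame of clip_1 between -0.006 and 0.006 m and angle between the z axis of clip_1 and the z axis of cell_2, either way round below 0.4 rad and value of joint clip_1_bow below 0.06 rad) or (x of cell_2_hole in the frame of clip_2 between 0.074 and 0.086 m and y of cell_2_hole in the frame of clip_2 between -0.006 and 0.006 m and z of cell_2_hole in the frame of clip_2 between -0.006 and 0.006 m and angle between the z axis of clip_2 and the z axis of cell_2, either way round below 0.4 rad and value of joint clip_2_bow below 0.06 rad) or (x of cell_2_hole in the frame of clip_3 between 0.074 and 0.086 m and y of cell_2_hole in the frame of clip_3 between -0.006 and 0.006 m and z of cell_2_hole in the frame of clip_3 between -0.006 and 0.006 m and angle between the z axis of clip_3 and the z axis of cell_2, either way round below 0.4 rad and value of joint clip_3_bow below 0.06 rad) or (x of cell_2_hole in the frame of clip_4 between 0.074 and 0.086 m and y of cell_2_hole in the frame of clip_4 between -0.006 and 0.006 m and z of cell_2_hole in the frame of clip_4 between -0.006 and 0.006 m and angle between the z axis of clip_4 and the z axis of cell_2, either way round below 0.4 rad and value of joint clip_4_bow below 0.06 rad)) and ((x of cell_3_hole in the frame of clip_1 between 0.074 and 0.086 m and y of cell_3_hole in the frame of clip_1 between -0.006 and 0.006 m and z of cell_3_hole in the frame of clip_1 between -0.006 and 0.006 m and angle between the z axis of clip_1 and the z axis of cell_3, either way round below 0.4 rad and value of joint clip_1_bow below 0.06 rad) or (x of cell_3_hole in the frame of clip_2 between 0.074 and 0.086 m and y of cell_3_hole in the frame of clip_2 between -0.006 and 0.006 m and z of cell_3_hole in the frame of clip_2 between -0.006 and 0.006 m and angle between the z axis of clip_2 and the z axis of cell_3, either way round below 0.4 rad and value of joint clip_2_bow below 0.06 rad) or (x of cell_3_hole in the frame of clip_3 between 0.074 and 0.086 m and y of cell_3_hole in the frame of clip_3 between -0.006 and 0.006 m and z of cell_3_hole in the frame of clip_3 between -0.006 and 0.006 m and angle between the z axis of clip_3 and the z axis of cell_3, either way round below 0.4 rad and value of joint clip_3_bow below 0.06 rad) or (x of cell_3_hole in the frame of clip_4 between 0.074 and 0.086 m and y of cell_3_hole in the frame of clip_4 between -0.006 and 0.006 m and z of cell_3_hole in the frame of clip_4 between -0.006 and 0.006 m and angle between the z axis of clip_4 and the z axis of cell_3, either way round below 0.4 rad and value of joint clip_4_bow below 0.06 rad)) and ((x of cell_4_hole in the frame of clip_1 between 0.074 and 0.086 m and y of cell_4_hole in the frame of clip_1 between -0.006 and 0.006 m and z of cell_4_hole in the frame of clip_1 between -0.006 and 0.006 m and angle between the z axis of clip_1 and the z axis of cell_4, either way round below 0.4 rad and value of joint clip_1_bow below 0.06 rad) or (x of cell_4_hole in the frame of clip_2 between 0.074 and 0.086 m and y of cell_4_hole in the frame of clip_2 between -0.006 and 0.006 m and z of cell_4_hole in the frame of clip_2 between -0.006 and 0.006 m and angle between the z axis of clip_2 and the z axis of cell_4, either way round below 0.4 rad and value of joint clip_2_bow below 0.06 rad) or (x of cell_4_hole in the frame of clip_3 between 0.074 and 0.086 m and y of cell_4_hole in the frame of clip_3 between -0.006 and 0.006 m and z of cell_4_hole in the frame of clip_3 between -0.006 and 0.006 m and angle between the z axis of clip_3 and the z axis of cell_4, either way round below 0.4 rad and value of joint clip_3_bow below 0.06 rad) or (x of cell_4_hole in the frame of clip_4 between 0.074 and 0.086 m and y of cell_4_hole in the frame of clip_4 between -0.006 and 0.006 m and z of cell_4_hole in the frame of clip_4 between -0.006 and 0.006 m and angle between the z axis of clip_4 and the z axis of cell_4, either way round below 0.4 rad and value of joint clip_4_bow below 0.06 rad)) and height (world z) of cell_1 between 0.008 and 0.018 m and height (world z) of cell_2 between 0.008 and 0.018 m and height (world z) of cell_3 between 0.008 and 0.018 m and height (world z) of cell_4 between 0.008 and 0.018 m and linear speed of each of clip_1, clip_2, clip_3, clip_4 below 0.03 m/s); the robot touches nothing.
It fails at once if the brown glass bottle is knocked over (angle between bottle_amber's own z axis and vertical above 0.6 rad).
It fails at once if the white plastic bottle is knocked over (angle between bottle_buffer's own z axis and vertical above 0.6 rad).
Of cell_1, cell_2, cell_3, cell_4 only 3 to 4 are there at a start; the rules pass over those that are not, and their reading is None.
At some moment in a run one of clip_1, clip_2, clip_3, clip_4 may be knocked a few centimetres aside while the robot is not near it.
Once in a run the grip may slacken for a moment while it holds something.
It also fails if it takes over 210 s, if anything falls off the work surface, if the arm or the gripper's body presses on something with over 40 N, if the wrist force passes 120 N, or if a joint passes its speed limit or range.

## Robot

A 6-joint arm with a two-finger parallel gripper is mounted at the origin on a cart in front of the work surface, level with it; the furniture and walls round the work are solid. World frame = base frame: x ahead of the robot, y to its left, z up, the work surface at z = 0. Lengths are in m, angles in rad, forces in N, time in s.
With the tool pointing down it reaches from about 0.25 to 0.8 m from the base axis. Payload 3.9 kg.
Tool frame: the origin (TCP) lies midway between the tips of the shut fingers; the grasp point (between the pads) lies 19 mm behind it; z points along the fingers, y is the line along which they close (so a half turn about z gives the same grasp; the last joint's range is limited). The gripper opens to 85 mm and grips with 20 to 120 N. Pads are 22 mm wide; open, the fingers measure 114 mm over their backs; the gripper's body (76 mm by 85 mm) begins 54 mm behind the grasp point. The pads swing forward as they close: fully open they stand 13 mm farther back than shut.
Start: joints at [-1.223, 0.26, -0.138, 1.173, 0, 1.571], TCP at [0.179, -0.494, 0.231] pointing down, gripper open.
Joint ranges: [-2.78, 2.78], [-0.83, 1.72], [-1.28, 1.37], [-1.9, 2.12], [-1.57, 1.48], [-3.14, 3.14]. Speed limits (rad/s): [2.57, 2.57, 3.14, 3.14, 3.14, 3.14].

## Interface

Orientations are given as a rotation vector (axis times angle).
In Python, from rig import r gives the robot as it stands. The module is installed in compiled form; this text tells all that it offers.
- The arm moves only by the tool move_arm, never from a script. Its argument "commands" is a list of rows, each an object with "dr": the turn, a rotation vector about the tool's x, y, z in degrees, a list of three; "delta_pos": the shift along the tool's x, y, z in m, a list of three; "hand": the opening, from -1 (shut) to 1 (fully open). In form: [{"dr": [ax, ay, az], "delta_pos": [x, y, z], "hand": hand}, ...]. A call has exactly 10 rows; each row is the pose to reach, as a shift and turn from the pose commanded when the call began, along the tool's axes at that moment; what a row does not reach only later rows make up. A row lasts 1/10 s, in which the tool goes at most 50 mm and 8.59 degrees, less where a joint would pass 70% of its speed; a pose out of reach is approached as far as the arm can. A call with a gripper value outside its range is refused whole. The fingers move at their own pace and stop on an object; the grip force is fixed at half the most. Time passes only in rows, so rows that repeat a pose let the fingers close, or fill a call up. It gives the time, the measured TCP pose, the force, the opening and the grip force at its end, in the units of the state.
- r.state(): the state, without advancing time (a new reading comes with each control period).
- r.get_image(name): name is "scene" or "top" or "wrist"; returns a dict with "color" (480x640x3 uint8, red, green, blue), "mtx" (3x3 intrinsics, pixels), "R" (3x3) and "t" (3): a world point X has camera coordinates R X + t; the wrist camera has in their place "T_tool_cam" (4x4, takes a point from camera to tool coordinates, whose origin is the TCP and whose axes are the flange's). Camera axes: x right, y down, z forward; pixel columns grow to the right and rows downward; lengths in m; the calibration is good to about 2 mm. The wrist camera is an equidistant fisheye: a pixel r from the principal point sees the ray r / f radians off the axis. A picture is of the moment at which its call begins: read the wrist's pose just before it. There is no depth.
- r.job_done(): hands the job in; it is judged then, once.
The state is a dict: "t": time; "joint_pos": joint angles; "dq": joint speeds; "joint_efforts": joint torques, N m; "tcp_pos": TCP position; "ee_rot": TCP orientation; "force": force on the tool from outside, world axes, zero at the start; "moment": the same for the moment, N m; "width": finger opening in m; "grip_force": force on a finger pad.
Only numpy, scipy, OpenCV 4.12 (cv2) and the standard library are available. Lean on these libraries where they do the work, as an engineer would, in place of code of your own. Each camera call takes 0.05 s, during which the arm holds its last target. There are 200 camera calls.

## Working session

There is one attempt and no reset: what is moved stays moved. The work goes in short steps, Python scripts to look and compute and a tool call to move; the robot and the scene stay as the last step left them, time stands still between calls to the robot, and variables do not carry over. Pictures are saved under pics/ and viewed, at most 14 in all, crops included, and the job is handed in when it is done.

Besides the shell and the picture viewer there is one more tool, called as name(argument=value, ...), one argument or row to a line, values as JSON. move_arm: Moves the arm, as the interface text tells. Its arguments: {"type":"object","properties":{"commands":{"type":"array"}},"required":["commands"]}

```bash
mkdir -p pics; python3 - <<'E'
from rig import r
import cv2,numpy as np,pickle
s=r.state();print({k:np.round(v,3).tolist() for k,v in s.items()})
for n in("scene","top"):
    im=r.get_image(n);pickle.dump(im,open(f"{n}0.pkl","wb"))
    cv2.imwrite(f"pics/{n}0.png",im["color"][:,:,::-1]);print(n,im["mtx"].tolist(),np.round(im["R"],3).tolist(),im["t"])
E
```

```text
{'t': 0.0, 'joint_pos': [-1.223, 0.261, -0.139, 1.173, -0.0, 1.571], 'dq': [-0.0, 0.0, -0.001, 0.0, 0.0, -0.0], 'joint_efforts': [-0.001, -40.568, 25.392, 0.019, -0.0, 0.0], 'tcp_pos': [0.179, -0.493, 0.23], 'ee_rot': [-3.092, -0.543, 0.001], 'force': [-0.598, -0.395, 0.21], 'moment': [0.014, -0.047, 0.01], 'grip_force': 0.0, 'width': 0.086}
scene [[589.9987705180174, 0.0, 321.5712573737935], [0.0, 589.9987705180174, 244.81937436323685], [0.0, 0.0, 1.0]] [[-0.687, -0.726, 0.012], [-0.525, 0.485, -0.699], [0.502, -0.487, -0.715]] [0.43835142 0.3598661  0.94404444]
top [[443.3497457022152, 0.0, 325.17983592031317], [0.0, 443.3497457022152, 238.64562786930213], [0.0, 0.0, 1.0]] [[0.026, -0.999, 0.019], [-0.992, -0.028, -0.121], [0.121, -0.015, -0.993]] [0.02769565 0.60986175 1.13717099]
```

View pics/top0.png

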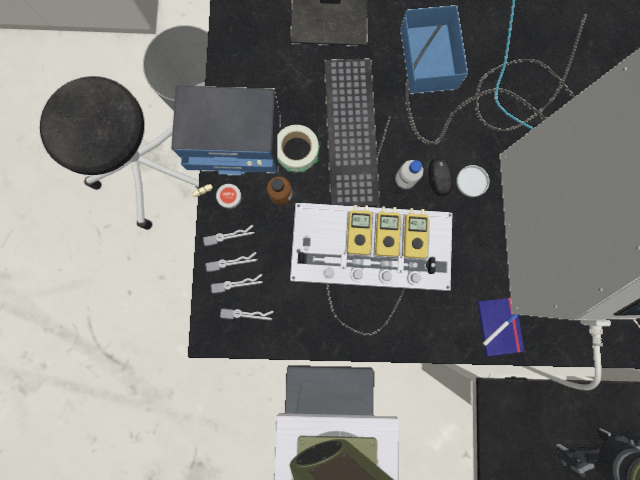

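View pics/scene0.png

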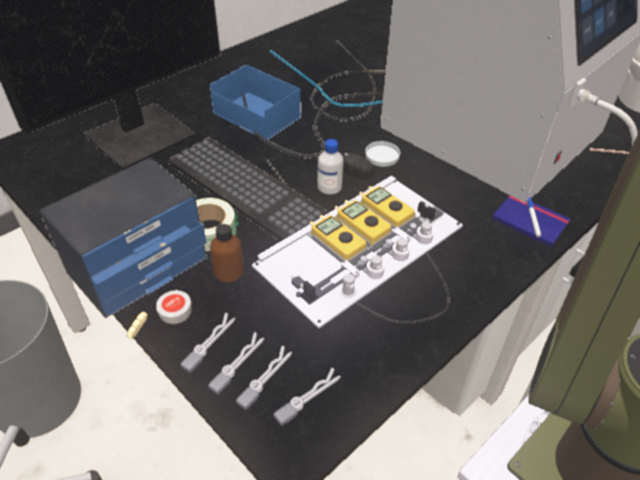

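```bash
cat > h.py <<'E'
import numpy as np,cv2,pickle
from scipy.spatial.transform import Rotation as Ro
def cast(im,uv,z):
    uv=np.atleast_2d(uv).astype(float);K=im["mtx"]
    d=np.c_[(uv-K[[0,1],[2,2]])/K[[0,1],[0,1]],np.ones(len(uv))]
    d=d@im["R"];c=-im["R"].T@im["t"]
    return c+d*((z-c[2])/d[:,2])[:,None]
def proj(im,X):
    p=(im["R"]@np.atleast_2d(X).T).T+im["t"];p=p@im["mtx"].T;return p[:,:2]/p[:,2:]
def wcast(im,s,uv,z):
    uv=np.atleast_2d(uv).astype(float);K=im["mtx"]
    p=(uv-K[[0,1],[2,2]])/K[0,0];th=np.hypot(*p.T)[:,None]
    d=np.c_[p*np.sinc(th/np.pi),np.cos(th)]
    T=im["T_tool_cam"];R=Ro.from_rotvec(s["ee_rot"]).as_matrix()
    d=d@(R@T[:3,:3]).T;c=np.array(s["tcp_pos"])+R@T[:3,3]
    return c+d*((z-c[2])/d[:,2])[:,None]
def wproj(im,s,X):
    T=im["T_tool_cam"];R=Ro.from_rotvec(s["ee_rot"]).as_matrix()
    c=np.array(s["tcp_pos"])+R@T[:3,3];q=(np.atleast_2d(X)-c)@(R@T[:3,:3])
    rr=np.hypot(q[:,0],q[:,1]);th=np.arctan2(rr,q[:,2])
    return q[:,:2]/rr[:,None]*th[:,None]*im["mtx"][0,0]+im["mtx"][:2,2]
E
python3 - <<'E'
from h import *
im=pickle.load(open("top0.pkl","rb"));c=im["color"]
# deck
m=((c.min(2)>150)).astype(np.uint8);m[:190]=0;m[300:]=0;m[:,:285]=0;m[:,460:]=0
m=cv2.morphologyEx(m,cv2.MORPH_CLOSE,np.ones((9,9)))
cs=max(cv2.findContours(m,0,2)[0],key=cv2.contourArea)
rc=cv2.minAreaRect(cs);b=cv2.boxPoints(rc);print(rc);X=cast(im,b,.012);print(X.round(4),X.mean(0))
# clips
g=((c.min(2)>90)).astype(np.uint8);g[:218]=0;g[330:]=0;g[:,:200]=0;g[:,278:]=0
for k in cv2.findContours(g,0,2)[0]:
    if cv2.contourArea(k)<60: continue
    mm=np.zeros_like(g);cv2.drawContours(mm,[k],-1,1,-1)
    pts=np.argwhere(mm)[:,::-1];P=cast(im,pts,.006)[:,:2]
    w,v=np.linalg.eigh(np.cov(P.T));a=v[:,1];t=P@a
    print("clip",P.mean(0).round(3),np.degrees(np.arctan2(a[1],a[0])).round(1),(P[t.argmin()]).round(3),P[t.argmax()].round(3))
cv2.imwrite("pics/z1.png",cv2.resize(c[195:335,195:460,::-1],None,fx=3,fy=3,interpolation=2))
E
```

```text
((372.2214050292969, 245.34677124023438), (160.5538787841797, 79.30902099609375), 3.468228816986084)
[[ 0.4978  0.1358  0.012 ]
 [ 0.7132  0.1305  0.012 ]
 [ 0.6993 -0.3088  0.012 ]
 [ 0.4834 -0.2939  0.012 ]] [ 0.59842732 -0.08412867  0.012     ]
clip [0.405 0.255] 88.3 [0.415 0.178] [0.409 0.318]
clip [0.483 0.284] 102.5 [0.512 0.214] [0.463 0.345]
clip [0.541 0.301] 103.5 [0.571 0.23 ] [0.519 0.361]
clip [0.612 0.313] 105.5 [0.625 0.238] [0.597 0.374]
```

View pics/z1.png

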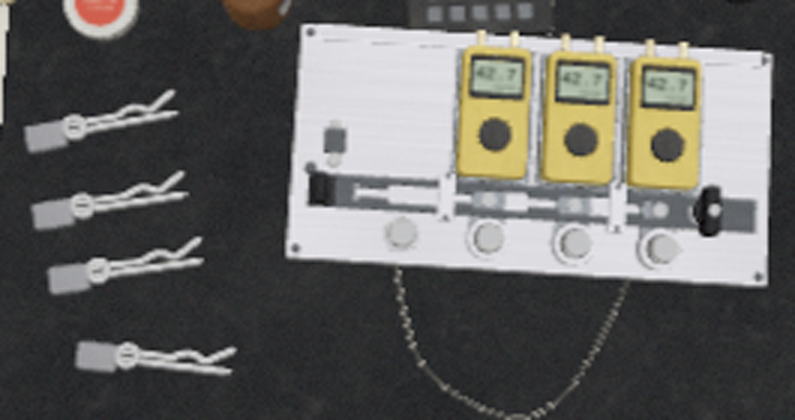

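```bash
cat >> h.py <<'E'
def go(s,pos,yaw,tilt=0):
    """shift and turn in tool axes to reach pos with tool down, tool x at yaw (deg)"""
    R=Ro.from_rotvec(s["ee_rot"]);Rt=Ro.from_euler("z",yaw,degrees=True)*Ro.from_euler("x",180,degrees=True)
    print("delta",R.inv().apply(np.array(pos)-s["tcp_pos"]).round(4).tolist(),"dr",(R.inv()*Rt).as_rotvec(degrees=True).round(2).tolist())
E
python3 - <<'E'
from rig import r
from h import *
s=r.state();w=r.get_image("wrist");print(w["mtx"].tolist(),w["T_tool_cam"].round(4).tolist())
go(s,[.5,-.05,.33],178)
E
```

```text
[[371.64829954431775, 0.0, 315.6665903736168], [0.0, 371.64829954431775, 245.34815064795174], [0.0, 0.0, 1.0]] [[0.0006, -0.9484, -0.3172, 0.0819], [1.0, 0.0004, 0.0005, -0.0011], [-0.0003, -0.3172, 0.9484, -0.1421], [0.0, 0.0, 0.0, 1.0]]
delta [0.453, -0.3072, -0.0989] dr [-0.03, -0.14, -158.07]
```

move_arm(
  commands=[
    {"dr":[0,0,-8],"delta_pos":[0.04,-0.025,-0.02],"hand":0.2},
    {"dr":[0,0,-16],"delta_pos":[0.08,-0.055,-0.04],"hand":0.2},
    {"dr":[0,0,-24],"delta_pos":[0.12,-0.08,-0.06],"hand":0.2},
    {"dr":[0,0,-32],"delta_pos":[0.16,-0.11,-0.08],"hand":0.2},
    {"dr":[0,0,-40],"delta_pos":[0.2,-0.135,-0.1],"hand":0.2},
    {"dr":[0,0,-48],"delta_pos":[0.24,-0.16,-0.1],"hand":0.2},
    {"dr":[0,0,-56],"delta_pos":[0.28,-0.19,-0.1],"hand":0.2},
    {"dr":[0,0,-64],"delta_pos":[0.32,-0.215,-0.1],"hand":0.2},
    {"dr":[0,0,-72],"delta_pos":[0.36,-0.24,-0.1],"hand":0.2},
    {"dr":[0,0,-80],"delta_pos":[0.4,-0.27,-0.1],"hand":0.2},
  ],
)

```text
t: 1.15
tcp_pos: [0.4629, -0.1033, 0.3312]
ee_rot: [2.014, 2.411, -0.0]
force: [0.5, -1.1, -0.7]
width: 0.0516
grip_force: 0.0
```

```bash
python3 - <<'E'
from rig import r
from h import *
go(r.state(),[.47,-.05,.30],178)
E
```

```text
delta [0.0512, 0.0165, 0.0312] dr [-0.0, 0.03, -77.74]
```

move_arm(
  commands=[
    {"dr":[0,0,-8],"delta_pos":[0.01,-0.01,0.005],"hand":0.2},
    {"dr":[0,0,-16],"delta_pos":[0.02,-0.025,0.01],"hand":0.2},
    {"dr":[0,0,-24],"delta_pos":[0.03,-0.03,0.015],"hand":0.2},
    {"dr":[0,0,-32],"delta_pos":[0.04,-0.034,0.02],"hand":0.2},
    {"dr":[0,0,-40],"delta_pos":[0.042,-0.034,0.03],"hand":0.2},
    {"dr":[0,0,-48],"delta_pos":[0.042,-0.034,0.031],"hand":0.2},
    {"dr":[0,0,-56],"delta_pos":[0.042,-0.034,0.031],"hand":0.2},
    {"dr":[0,0,-64],"delta_pos":[0.042,-0.034,0.031],"hand":0.2},
    {"dr":[0,0,-72],"delta_pos":[0.042,-0.034,0.031],"hand":0.2},
    {"dr":[0,0,-78],"delta_pos":[0.042,-0.034,0.031],"hand":0.2},
  ],
)

```text
t: 2.15
tcp_pos: [0.4208, -0.0696, 0.3]
ee_rot: [-0.049, -3.141, -0.0]
force: [0.5, 0.8, 0.8]
width: 0.0513
grip_force: 0.0
```

```bash
python3 - <<'E'
from rig import r
from h import *
s=r.state();w=r.get_image("wrist");pickle.dump((s,w),open("w1.pkl","wb"));cv2.imwrite("pics/w1.png",w["color"][:,:,::-1]);print(s["tcp_pos"],s["ee_rot"],s["joint_pos"])
E
```

```text
[ 0.42082097 -0.06955685  0.30001515] [-4.90106164e-02 -3.14051741e+00 -1.63907564e-04] [-1.63808103e-01  6.80813804e-02 -1.97403511e-01  1.30601208e+00
  9.20940652e-07 -1.32598826e-01]
```

View pics/w1.png

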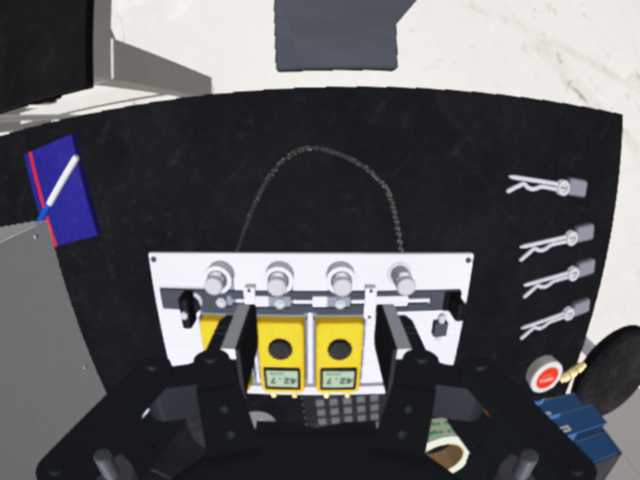

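```bash
python3 - <<'E'
from h import *
s,w=pickle.load(open("w1.pkl","rb"));c=w["color"]
pts=np.array([[150,254],[473,253]],np.float32);print("near corners",wcast(w,s,pts,.012).round(4).tolist())
# predicted from top-based deck guess
ctr=np.array([.5965,-.0826]);ps=np.radians(-1.92);Rz=np.array([[np.cos(ps),-np.sin(ps)],[np.sin(ps),np.cos(ps)]])
for y in(.114,.038,-.038,-.114):
    q=ctr+Rz@[-.08,y];print(y,q.round(4),wproj(w,s,[*q,.056]).round(1))
for p in([-.106,.215],[-.106,-.215]): q=ctr+Rz@p;print("corner",wproj(w,s,[*q,.012]).round(1))
print("lug",wcast(w,s,[455,303],.059).round(4),"knob",wcast(w,s,[188,308],.063).round(4))
v=np.hstack([cv2.resize(c[235:335,140:310,::-1],None,fx=4.6,fy=4.6,interpolation=2)]);v2=cv2.resize(c[235:335,310:480,::-1],None,fx=4.6,fy=4.6,interpolation=2)
v=np.vstack([v,v2])[:, :];v=cv2.resize(v,(int(v.shape[1]*600/v.shape[0]),600));cv2.imwrite("pics/z2.png",v);print(v.shape)
E
```

```text
near corners [[0.4884, -0.2892, 0.012], [0.4999, 0.1352, 0.012]]
0.114 [0.5204 0.034 ] [[406.2 285.1]]
0.038 [ 0.5178 -0.0419] [[341.4 285.7]]
-0.038 [ 0.5153 -0.1179] [[275.  285.4]]
-0.114 [ 0.5127 -0.1939] [[211.1 284.3]]
corner [[473.6 251.4]]
corner [[146.3 250.5]]
lug [[0.5465 0.0975 0.059 ]] knob [[ 0.5407 -0.2258  0.063 ]]
(600, 510, 3)
```

View pics/z2.png

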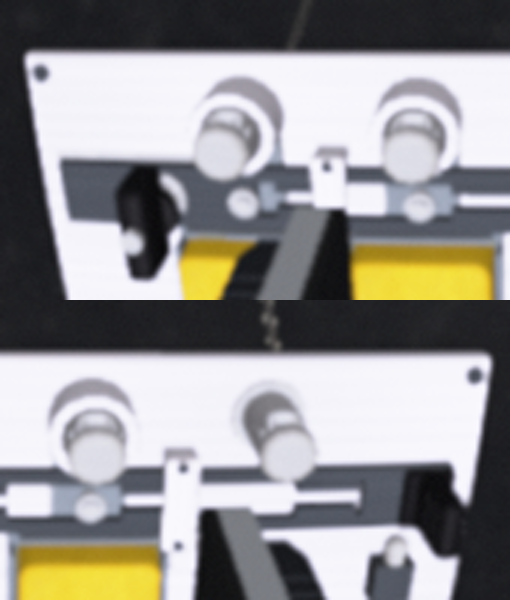

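```bash
python3 - <<'E'
from h import *
s,w=pickle.load(open("w1.pkl","rb"))
im=np.vstack([wcast(w,s,[[406,286.7],[342.3,287.3],[277.3,287.3],[213,286.7]],.056),wcast(w,s,[[473.7,253],[148.7,253]],.012)])[:,:2]
mod=np.array([[-.08,.114],[-.08,.038],[-.08,-.038],[-.08,-.114],[-.106,.215],[-.106,-.215]])
a=im-im.mean(0);b=mod-mod.mean(0)
ps=np.arctan2((b[:,0]*a[:,1]-b[:,1]*a[:,0]).sum(),(b*a).sum());Rz=np.array([[np.cos(ps),-np.sin(ps)],[np.sin(ps),np.cos(ps)]])
c=im.mean(0)-Rz@mod.mean(0);print(np.degrees(ps),c,((im-c)@Rz-mod).round(4).tolist())
D=lambda p:((p[:2]-c)@Rz).round(4)
print("lug",D(wcast(w,s,[459.3,308.3],.059)[0]),"knob",D(wcast(w,s,[185.3,309.3],.063)[0]))
E
```

```text
-1.7351923833291776 [ 0.59909411 -0.08086444] [[-0.0001, -0.0016], [-0.0003, -0.0005], [-0.0003, 0.001], [0.0001, 0.0004], [0.0003, -0.001], [0.0003, 0.0016]]
lug [-0.0503  0.1838] knob [-0.052  -0.1504]
```

```bash
cat >> h.py <<'E'
PS=np.radians(-1.735);C=np.array([.5991,-.0809]);RZ=np.array([[np.cos(PS),-np.sin(PS)],[np.sin(PS),np.cos(PS)]])
def dk(x,y,z): return [*(C+RZ@[x,y]),z]
E
python3 - <<'E'
from rig import r
from h import *
go(r.state(),dk(-.045,.184,.1),178.3)
E
```

```text
delta [-0.1339, 0.1779, 0.2] dr [0.01, -0.04, 0.03]
```

move_arm(
  commands=[
    {"dr":[0,0,0],"delta_pos":[-0.02,0.03,0.03],"hand":0.2},
    {"dr":[0,0,0],"delta_pos":[-0.04,0.055,0.06],"hand":0.2},
    {"dr":[0,0,0],"delta_pos":[-0.06,0.08,0.09],"hand":0.2},
    {"dr":[0,0,0],"delta_pos":[-0.08,0.105,0.12],"hand":0.2},
    {"dr":[0,0,0],"delta_pos":[-0.1,0.13,0.15],"hand":0.2},
    {"dr":[0,0,0],"delta_pos":[-0.12,0.16,0.18],"hand":0.2},
    {"dr":[0,0,0],"delta_pos":[-0.134,0.178,0.2],"hand":0.2},
    {"dr":[0,0,0],"delta_pos":[-0.134,0.178,0.2],"hand":0.2},
    {"dr":[0,0,0],"delta_pos":[-0.134,0.178,0.2],"hand":0.2},
    {"dr":[0,0,0],"delta_pos":[-0.134,0.178,0.2],"hand":0.2},
  ],
)

```text
t: 3.2
tcp_pos: [0.5612, 0.1027, 0.1012]
ee_rot: [0.059, 3.141, -0.0]
force: [-0.7, -0.2, 0.2]
width: 0.0511
grip_force: 0.0
```

move_arm(
  commands=[
    {"dr":[0,0,0],"delta_pos":[0,0,0.025],"hand":0.2},
    {"dr":[0,0,0],"delta_pos":[0,0,0.05],"hand":0.2},
    {"dr":[0,0,0],"delta_pos":[0,0,0.068],"hand":0.2},
    {"dr":[0,0,0],"delta_pos":[0,0,0.068],"hand":0.2},
    {"dr":[0,0,0],"delta_pos":[0,0,0.068],"hand":-0.3},
    {"dr":[0,0,0],"delta_pos":[0,0,0.068],"hand":-0.7},
    {"dr":[0,0,0],"delta_pos":[0,0,0.068],"hand":-1},
    {"dr":[0,0,0],"delta_pos":[0,0,0.068],"hand":-1},
    {"dr":[0,0,0],"delta_pos":[0,0,0.068],"hand":-1},
    {"dr":[0,0,0],"delta_pos":[0,0,0.068],"hand":-1},
  ],
)

```text
t: 4.2
tcp_pos: [0.5628, 0.1038, 0.0342]
ee_rot: [0.056, 3.138, 0.001]
force: [-1.1, -0.6, 6.7]
width: 0.0109
grip_force: 59.4
```

move_arm(
  commands=[
    {"dr":[0,0,0],"delta_pos":[0,-0.004,-0.002],"hand":-1},
    {"dr":[0,0,0],"delta_pos":[0,-0.008,-0.002],"hand":-1},
    {"dr":[0,0,0],"delta_pos":[0,-0.012,-0.002],"hand":-1},
    {"dr":[0,0,0],"delta_pos":[0,-0.016,-0.002],"hand":-1},
    {"dr":[0,0,0],"delta_pos":[0,-0.02,-0.002],"hand":-1},
    {"dr":[0,0,0],"delta_pos":[0,-0.024,-0.002],"hand":-1},
    {"dr":[0,0,0],"delta_pos":[0,-0.026,-0.002],"hand":-1},
    {"dr":[0,0,0],"delta_pos":[0,-0.028,-0.002],"hand":-1},
    {"dr":[0,0,0],"delta_pos":[0,-0.028,-0.002],"hand":-1},
    {"dr":[0,0,0],"delta_pos":[0,-0.028,-0.002],"hand":-1},
  ],
)

```text
t: 5.2
tcp_pos: [0.5619, 0.0784, 0.0345]
ee_rot: [0.054, 3.139, 0.01]
force: [4.7, 11.2, -7.5]
width: 0.0113
grip_force: 60.0
```

move_arm(
  commands=[
    {"dr":[0,0,0],"delta_pos":[0,-0.002,0],"hand":-1},
    {"dr":[0,0,0],"delta_pos":[0,-0.004,0],"hand":-1},
    {"dr":[0,0,0],"delta_pos":[0,-0.006,0],"hand":-1},
    {"dr":[0,0,0],"delta_pos":[0,-0.006,0],"hand":-1},
    {"dr":[0,0,0],"delta_pos":[0,-0.006,0],"hand":-1},
    {"dr":[0,0,0],"delta_pos":[0,-0.006,0],"hand":-1},
    {"dr":[0,0,0],"delta_pos":[0,-0.006,0],"hand":-1},
    {"dr":[0,0,0],"delta_pos":[0,-0.006,0],"hand":-1},
    {"dr":[0,0,0],"delta_pos":[0,-0.006,0],"hand":-1},
    {"dr":[0,0,0],"delta_pos":[0,-0.006,0],"hand":-1},
  ],
)

```text
t: 6.2
tcp_pos: [0.5619, 0.0784, 0.0346]
ee_rot: [0.049, 3.139, 0.029]
force: [4.2, 27.5, -8.1]
width: 0.0111
grip_force: 60.3
```

move_arm(
  commands=[
    {"dr":[0,0,0],"delta_pos":[0,0.006,0],"hand":-0.8},
    {"dr":[0,0,0],"delta_pos":[0,0.006,0],"hand":-0.4},
    {"dr":[0,0,0],"delta_pos":[0,0.006,0],"hand":0},
    {"dr":[0,0,0],"delta_pos":[0,0.006,0],"hand":0},
    {"dr":[0,0,0],"delta_pos":[0,0.006,0],"hand":0},
    {"dr":[0,0,0],"delta_pos":[0,0.006,-0.03],"hand":0},
    {"dr":[0,0,0],"delta_pos":[0,0.006,-0.06],"hand":0},
    {"dr":[0,0,0],"delta_pos":[0,0.006,-0.1],"hand":0},
    {"dr":[0,0,0],"delta_pos":[0,0.006,-0.125],"hand":0},
    {"dr":[0,0,0],"delta_pos":[0,0.006,-0.125],"hand":0},
  ],
)

```text
t: 7.2
tcp_pos: [0.5633, 0.0753, 0.1638]
ee_rot: [0.058, 3.133, 0.002]
force: [-0.1, -1.0, 0.1]
width: 0.0431
grip_force: 0.0
```

```bash
python3 - <<'E'
from rig import r
from h import *
go(r.state(),dk(-.046,-.176,.16),178.3)
E
```

```text
delta [0.0033, -0.331, 0.0034] dr [0.07, 0.46, -0.42]
```

move_arm(
  commands=[
    {"dr":[0,0,0],"delta_pos":[0,-0.04,0],"hand":0},
    {"dr":[0,0,0],"delta_pos":[0,-0.08,0],"hand":0},
    {"dr":[0,0,0],"delta_pos":[0,-0.12,0],"hand":0},
    {"dr":[0,0,0],"delta_pos":[0,-0.16,0],"hand":0},
    {"dr":[0,0,0],"delta_pos":[0,-0.2,0],"hand":0},
    {"dr":[0,0,0],"delta_pos":[0,-0.24,0],"hand":0},
    {"dr":[0,0,0],"delta_pos":[0,-0.28,0],"hand":0},
    {"dr":[0,0,0],"delta_pos":[0.003,-0.32,0],"hand":0},
    {"dr":[0,0,-0.4],"delta_pos":[0.003,-0.331,0.003],"hand":0},
    {"dr":[0,0,-0.4],"delta_pos":[0.003,-0.331,0.003],"hand":0},
  ],
)

```text
t: 8.2
tcp_pos: [0.5442, -0.2567, 0.1549]
ee_rot: [-0.051, -3.139, -0.002]
force: [-0.5, 0.9, 0.1]
width: 0.0424
grip_force: 0.0
```

```bash
python3 - <<'E'
from rig import r
from h import *
s=r.state();w=r.get_image("wrist");pickle.dump((s,w),open("w2.pkl","wb"));cv2.imwrite("pics/w2.png",w["color"][:,:,::-1]);print(s["tcp_pos"],s["ee_rot"])
print(wproj(w,s,[dk(-.045,-.176,.063),dk(-.045,.159,.059),dk(-.08,-.114,.056),dk(-.067,-.176,.063)]))
E
```

```text
[ 0.54419185 -0.25668475  0.1548527 ] [-5.10883094e-02 -3.13911407e+00 -1.55938241e-03]
[[315.87265478 256.82212949]
 [658.9500613  251.29755892]
 [407.53358424 204.15432989]
 [315.82069473 225.17304134]]
```

View pics/w2.png

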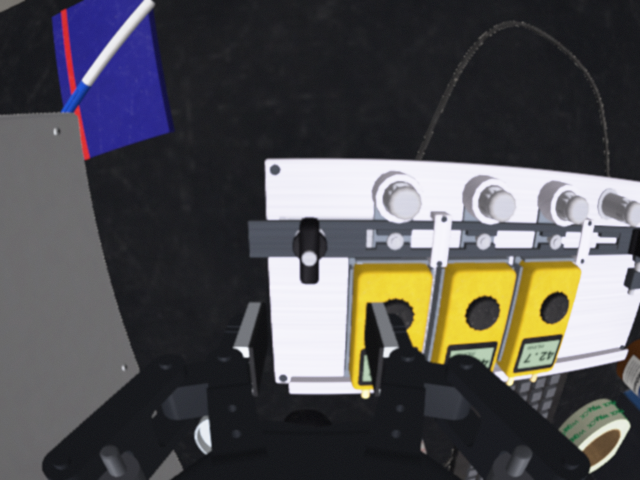

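```bash
python3 - <<'E'
from rig import r
from h import *
s,w=pickle.load(open("w2.pkl","rb"))
D=lambda p:((p[:2]-C)@RZ).round(4)
print(D(wcast(w,s,[309.7,253],.063)[0]),D(wcast(w,s,[405,203],.056)[0]))
go(r.state(),dk(-.0465,-.1795,.1),178.3)
E
```

```text
[-0.0477 -0.1801] [-0.0808 -0.1158]
delta [-0.003, -0.0037, 0.0551] dr [0.1, -0.11, -0.07]
```

move_arm(
  commands=[
    {"dr":[0,0,0],"delta_pos":[-0.003,-0.003,0.02],"hand":-0.34},
    {"dr":[0,0,0],"delta_pos":[-0.003,-0.003,0.04],"hand":-0.34},
    {"dr":[0,0,0],"delta_pos":[-0.003,-0.003,0.06],"hand":-0.34},
    {"dr":[0,0,0],"delta_pos":[-0.003,-0.003,0.08],"hand":-0.34},
    {"dr":[0,0,0],"delta_pos":[-0.003,-0.003,0.09],"hand":-0.34},
    {"dr":[0,0,0],"delta_pos":[-0.003,-0.003,0.09],"hand":-0.34},
    {"dr":[0,0,0],"delta_pos":[-0.003,-0.003,0.09],"hand":-0.34},
    {"dr":[0,0,0],"delta_pos":[-0.003,-0.003,0.09],"hand":-0.34},
    {"dr":[0,0,0],"delta_pos":[-0.003,-0.003,0.09],"hand":-0.34},
    {"dr":[0,0,0],"delta_pos":[-0.003,-0.003,0.09],"hand":-0.34},
  ],
)

```text
t: 9.25
tcp_pos: [0.5489, -0.2586, 0.0671]
ee_rot: [0.046, 3.14, -0.001]
force: [0.0, -0.0, 0.6]
width: 0.0281
grip_force: 0.0
```

```bash
python3 - <<'E'
from rig import r
from h import *
go(r.state(),dk(-.0465,-.1785,.047),178.3)
E
```

```text
delta [0.0017, 0.0006, 0.0201] dr [-0.03, 0.08, 0.02]
```

move_arm(
  commands=[
    {"dr":[0,0,0],"delta_pos":[0.001,0,0.01],"hand":-0.34},
    {"dr":[0,0,0],"delta_pos":[0.001,0,0.02],"hand":-0.34},
    {"dr":[0,0,0],"delta_pos":[0.001,0,0.02],"hand":-0.34},
    {"dr":[0,0,0],"delta_pos":[0.001,0,0.02],"hand":-0.5},
    {"dr":[0,0,0],"delta_pos":[0.001,0,0.02],"hand":-0.7},
    {"dr":[0,0,0],"delta_pos":[0.001,0,0.02],"hand":-1},
    {"dr":[0,0,0],"delta_pos":[0.001,0,0.02],"hand":-1},
    {"dr":[0,0,0],"delta_pos":[0.001,0,0.02],"hand":-1},
    {"dr":[0,0,0],"delta_pos":[0.001,0,0.02],"hand":-1},
    {"dr":[0,0,0],"delta_pos":[0.001,0,0.02],"hand":-1},
  ],
)

```text
t: 10.25
tcp_pos: [0.5468, -0.2603, 0.0461]
ee_rot: [-0.048, -3.14, 0.006]
force: [-2.0, -4.3, -3.5]
width: 0.0125
grip_force: 60.3
```

move_arm(
  commands=[
    {"dr":[0,0,0],"delta_pos":[0,0,0.002],"hand":-1},
    {"dr":[0,0,0],"delta_pos":[0,0,0.004],"hand":-1},
    {"dr":[0,0,0],"delta_pos":[0,0,0.006],"hand":-1},
    {"dr":[0,0,0],"delta_pos":[0,0,0.008],"hand":-1},
    {"dr":[0,0,0],"delta_pos":[0,0,0.009],"hand":-1},
    {"dr":[0,0,0],"delta_pos":[0,0,0.01],"hand":-1},
    {"dr":[0,0,0],"delta_pos":[0,0,0.01],"hand":-1},
    {"dr":[0,0,0],"delta_pos":[0,0,0.01],"hand":-1},
    {"dr":[0,0,0],"delta_pos":[0,0,0.01],"hand":-1},
    {"dr":[0,0,0],"delta_pos":[0,0,0.01],"hand":-1},
  ],
)

```text
t: 11.25
tcp_pos: [0.5469, -0.2604, 0.0379]
ee_rot: [-0.048, -3.141, 0.007]
force: [-4.3, -4.0, 7.3]
width: 0.0125
grip_force: 61.9
```

move_arm(
  commands=[
    {"dr":[0,0,7],"delta_pos":[0,0,0.001],"hand":-1},
    {"dr":[0,0,14],"delta_pos":[0,0,0.001],"hand":-1},
    {"dr":[0,0,21],"delta_pos":[0,0,0.001],"hand":-1},
    {"dr":[0,0,28],"delta_pos":[0,0,0.001],"hand":-1},
    {"dr":[0,0,35],"delta_pos":[0,0,0.001],"hand":-1},
    {"dr":[0,0,42],"delta_pos":[0,0,0.001],"hand":-1},
    {"dr":[0,0,49],"delta_pos":[0,0,0.001],"hand":-1},
    {"dr":[0,0,56],"delta_pos":[0,0,0.001],"hand":-1},
    {"dr":[0,0,63],"delta_pos":[0,0,0.001],"hand":-1},
    {"dr":[0,0,68],"delta_pos":[0,0,0.001],"hand":-1},
  ],
)

```text
t: 12.25
tcp_pos: [0.5484, -0.259, 0.0378]
ee_rot: [1.798, 2.572, 0.0]
force: [-2.6, 0.1, 11.0]
width: 0.0122
grip_force: 64.0
```

move_arm(
  commands=[
    {"dr":[0,0,6],"delta_pos":[0,0,0],"hand":-1},
    {"dr":[0,0,12],"delta_pos":[0,0,0],"hand":-1},
    {"dr":[0,0,16],"delta_pos":[0,0,0],"hand":-1},
    {"dr":[0,0,16],"delta_pos":[0,0,0],"hand":-1},
    {"dr":[0,0,16],"delta_pos":[0,0,0],"hand":-1},
    {"dr":[0,0,16],"delta_pos":[0,0,0],"hand":-1},
    {"dr":[0,0,16],"delta_pos":[0,0,0],"hand":-1},
    {"dr":[0,0,16],"delta_pos":[0,0,0],"hand":-1},
    {"dr":[0,0,16],"delta_pos":[0,0,0],"hand":-1},
    {"dr":[0,0,16],"delta_pos":[0,0,0],"hand":-1},
  ],
)

```text
t: 13.25
tcp_pos: [0.549, -0.259, 0.0379]
ee_rot: [2.134, 2.301, 0.002]
force: [-1.7, 1.3, 10.9]
width: 0.0125
grip_force: 63.9
```

```bash
python3 - <<'E'
from rig import r
from h import *
s=r.state();print(s["tcp_pos"],s["moment"],s["joint_pos"]);go(s,s["tcp_pos"],94);
E
```

```text
[ 0.54896517 -0.2589835   0.03787463] [ 0.18733781  0.27659551 -0.05801403] [-4.40912292e-01  5.32346558e-01 -2.45931028e-01  7.88395215e-01
  1.99538428e-04  1.05448455e+00]
delta [0.0, 0.0, 0.0] dr [0.21, 0.11, 0.32]
```

move_arm(
  commands=[
    {"dr":[0,0,0],"delta_pos":[0,0,0],"hand":-0.6},
    {"dr":[0,0,0],"delta_pos":[0,0,0],"hand":-0.34},
    {"dr":[0,0,0],"delta_pos":[0,0,0],"hand":-0.34},
    {"dr":[0,0,0],"delta_pos":[0,0,0],"hand":-0.34},
    {"dr":[0,0,0],"delta_pos":[0,0,-0.02],"hand":-0.34},
    {"dr":[0,0,0],"delta_pos":[0,0,-0.05],"hand":-0.34},
    {"dr":[0,0,0],"delta_pos":[0,0,-0.09],"hand":-0.34},
    {"dr":[0,0,0],"delta_pos":[0,0,-0.13],"hand":0},
    {"dr":[0,0,0],"delta_pos":[0,0,-0.16],"hand":0},
    {"dr":[0,0,0],"delta_pos":[0,0,-0.16],"hand":0},
  ],
)

```text
t: 14.25
tcp_pos: [0.5502, -0.2596, 0.2004]
ee_rot: [2.13, 2.297, 0.004]
force: [0.5, -0.8, -0.7]
width: 0.0424
grip_force: 0.0
```

```bash
python3 - <<'E'
from rig import r
from h import *
s=r.state();w=r.get_image("wrist");cv2.imwrite("pics/w3.png",w["color"][:,:,::-1]);print(wproj(w,s,[dk(-.0465,-.1785,z) for z in(.063,.0565)]),wproj(w,s,[dk(-.08,-.114,.056)]))
go(s,[.47,.20,.25],103);go(s,[.4,.05,.25],103)
t=r.get_image("top");c=t["color"];pickle.dump(t,open("top1.pkl","wb"))
g=((c.min(2)>90)).astype(np.uint8);g[:218]=0;g[330:]=0;g[:,:200]=0;g[:,278:]=0
for k in cv2.findContours(g,0,2)[0]:
    if cv2.contourArea(k)<60: continue
    mm=np.zeros_like(g);cv2.drawContours(mm,[k],-1,1,-1)
    pts=np.argwhere(mm)[:,::-1];P=cast(t,pts,.006)[:,:2]
    print("clip",P.mean(0).round(3))
E
```

```text
[[310.49037435 229.11829504]
 [310.53010966 226.8374245 ]] [[275.59953166 141.85772908]]
delta [0.4641, -0.0449, -0.0521] dr [0.44, 0.29, -8.67]
delta [0.3199, -0.126, -0.0521] dr [0.44, 0.29, -8.67]
clip [0.405 0.255]
clip [0.483 0.284]
clip [0.541 0.301]
clip [0.612 0.313]
```

View pics/w3.png

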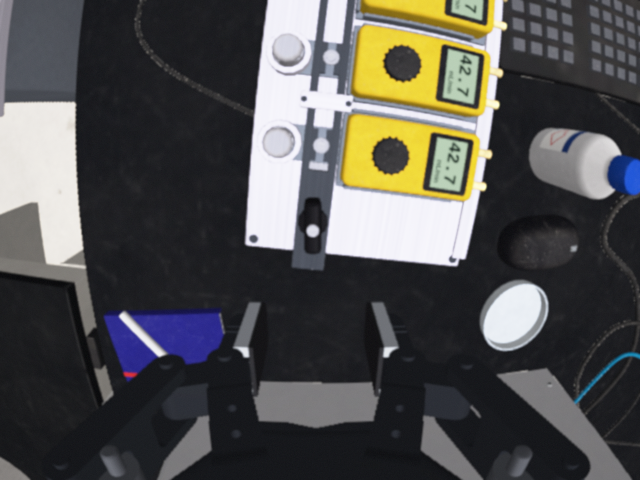

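move_arm(
  commands=[
    {"dr":[0,0,-3],"delta_pos":[0.04,-0.005,-0.02],"hand":0},
    {"dr":[0,0,-8.7],"delta_pos":[0.08,-0.01,-0.04],"hand":0},
    {"dr":[0,0,-8.7],"delta_pos":[0.12,-0.012,-0.05],"hand":0},
    {"dr":[0,0,-8.7],"delta_pos":[0.165,-0.016,-0.05],"hand":0},
    {"dr":[0,0,-8.7],"delta_pos":[0.21,-0.02,-0.05],"hand":0},
    {"dr":[0,0,-8.7],"delta_pos":[0.255,-0.025,-0.05],"hand":0},
    {"dr":[0,0,-8.7],"delta_pos":[0.3,-0.03,-0.05],"hand":0},
    {"dr":[0,0,-8.7],"delta_pos":[0.345,-0.035,-0.05],"hand":0},
    {"dr":[0,0,-8.7],"delta_pos":[0.39,-0.04,-0.05],"hand":0},
    {"dr":[0,0,-8.7],"delta_pos":[0.44,-0.043,-0.05],"hand":0},
  ],
)

```text
t: 15.35
tcp_pos: [0.4694, 0.178, 0.2433]
ee_rot: [-1.955, -2.457, 0.006]
force: [1.1, 0.7, 0.3]
width: 0.0432
grip_force: 0.0
```

```bash
cat >> h.py <<'E'
def clips(w,s,box=None):
    """grip rectangles (grey, z=.012 top) and clip axis from wrist image, world"""
    c=w["color"].astype(int);hsv=cv2.cvtColor(w["color"],cv2.COLOR_RGB2HSV)
    m=((hsv[:,:,1]<70)&(hsv[:,:,2]>85)).astype(np.uint8)
    out=[]
    for k in cv2.findContours(m,0,2)[0]:
        if cv2.contourArea(k)<150: continue
        mm=np.zeros_like(m);cv2.drawContours(mm,[k],-1,1,-1)
        P=wcast(w,s,np.argwhere(mm)[:,::-1],.007)[:,:2]
        ext=np.ptp(P,0)
        if np.hypot(*ext)<.1 or np.hypot(*ext)>.2: continue
        r_=cv2.minAreaRect((P*1000).astype(np.float32))
        out.append((P,r_))
    return out
E
python3 - <<'E'
from rig import r
from h import *
s=r.state();w=r.get_image("wrist");pickle.dump((s,w),open("w4.pkl","wb"));cv2.imwrite("pics/w4.png",w["color"][:,:,::-1]);print(s["tcp_pos"],s["ee_rot"])
for P,q in clips(w,s): print(P.mean(0).round(4),q,wproj(w,s,[*P.mean(0),.007]).round(0))
E
```

```text
[0.4693836  0.1780233  0.24325949] [-1.95487349 -2.45709238  0.00566156]
[ 0.795  -0.1858] ((796.0451049804688, -188.73126220703125), (37.936763763427734, 94.81482696533203), 50.09492111206055) [[456. 462.]]
[0.8971 0.0903] ((900.6332397460938, 90.42035675048828), (172.25457763671875, 92.03376770019531), 15.436623573303223) [[583. 333.]]
[0.7313 0.3126] ((732.3150634765625, 314.18603515625), (69.82979583740234, 81.28279876708984), 81.8642807006836) [[560. 151.]]
[0.6157 0.3146] ((618.9766845703125, 307.6756591796875), (27.194904327392578, 139.0386962890625), 16.653406143188477) [[479. 117.]]
[0.4087 0.2568] ((409.12322998046875, 248.63229370117188), (140.4660186767578, 26.84882164001465), 89.98200225830078) [[275. 118.]]
[0.487  0.2858] ((489.17657470703125, 278.4308776855469), (26.231685638427734, 139.53334045410156), 13.37423038482666) [[358. 108.]]
[0.5445 0.3034] ((547.2713012695312, 296.5822448730469), (27.22472381591797, 139.8343963623047), 15.093436241149902) [[416. 106.]]
```

View pics/w4.png

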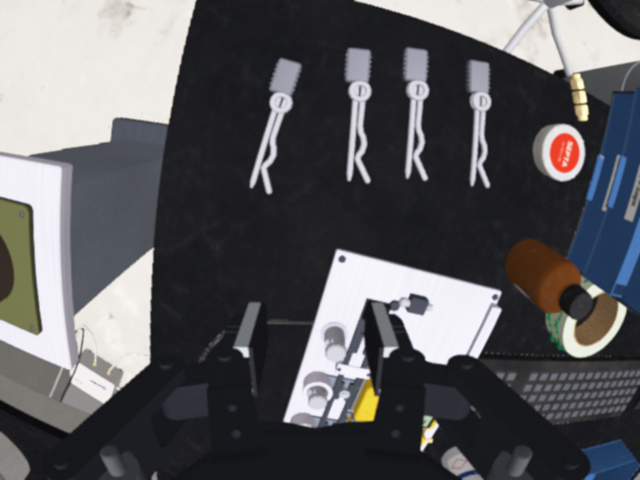

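```bash
cat >> h.py <<'E'
def clippose(P):
    """origin xy and yaw from footprint points (cast at z~.007)"""
    w_,v=np.linalg.eigh(np.cov(P.T));a=v[:,1]
    if a[1]>0: a=-a
    for i in range(4):
        n=np.array([-a[1],a[0]]);t=P@a;t0=np.percentile(t,.5)
        G=P[t<t0+.030];ctr=(t0+.018)*a+((G@n).max()+(G@n).min())/2*n
        L=P[(t>t0+.115)];y=(L-ctr)@n;L=L[y<y.min()+.006]   # leg, front stretch
        d=L.mean(0)-ctr;a=d/np.hypot(*d)
    tip=((P-ctr)@a).max()
    return ctr,np.degrees(np.arctan2(a[1],a[0])),tip,np.ptp(G@np.array([-a[1],a[0]]))
E
python3 - <<'E'
from rig import r
from h import *
s,w=pickle.load(open("w4.pkl","rb"))
for P,q in clips(w,s)[3:]: print(*[np.round(x,4) for x in clippose(P)])
E
```

```text
[0.6041 0.3561] -78.6714 0.1191 0.0259
[0.4092 0.2996] -95.4151 0.1199 0.0257
[0.477 0.328] -81.14 0.1197 0.0255
[0.5341 0.3456] -80.4142 0.1194 0.0263
```

```bash
python3 - <<'E'
from rig import r
from h import *
s=r.state();go(s,[.4084,.2936,.06],84.6)
E
```

```text
delta [0.1177, -0.033, 0.1841] dr [-0.22, -0.34, 18.82]
```

move_arm(
  commands=[
    {"dr":[0,0,4],"delta_pos":[0.02,-0.006,0.02],"hand":0},
    {"dr":[0,0,8],"delta_pos":[0.04,-0.012,0.05],"hand":0},
    {"dr":[0,0,12],"delta_pos":[0.07,-0.02,0.08],"hand":0},
    {"dr":[0,0,16],"delta_pos":[0.095,-0.027,0.11],"hand":0},
    {"dr":[-0.2,-0.3,18.8],"delta_pos":[0.118,-0.033,0.14],"hand":0},
    {"dr":[-0.2,-0.3,18.8],"delta_pos":[0.118,-0.033,0.17],"hand":0},
    {"dr":[-0.2,-0.3,18.8],"delta_pos":[0.118,-0.033,0.184],"hand":0},
    {"dr":[-0.2,-0.3,18.8],"delta_pos":[0.118,-0.033,0.184],"hand":0},
    {"dr":[-0.2,-0.3,18.8],"delta_pos":[0.118,-0.033,0.184],"hand":0},
    {"dr":[-0.2,-0.3,18.8],"delta_pos":[0.118,-0.033,0.184],"hand":0},
  ],
)

```text
t: 16.4
tcp_pos: [0.4131, 0.2847, 0.0618]
ee_rot: [2.326, 2.102, 0.0]
force: [-0.1, 0.3, -0.2]
width: 0.043
grip_force: 0.0
```

```bash
python3 - <<'E'
from rig import r
from h import *
s=r.state();w=r.get_image("wrist");go(s,[.4084,.2936,.003],84.6)
for P,q in clips(w,s):
  if abs(P.mean(0)-[.4087,.257]).max()<.04: print(*[np.round(x,4) for x in clippose(P)])
E
```

```text
delta [0.0086, -0.0058, 0.0587] dr [0.28, 0.23, -0.4]
[0.4092 0.2995] -95.2118 0.1201 0.0261
```

move_arm(
  commands=[
    {"dr":[0,0,-0.4],"delta_pos":[0.0086,-0.006,0],"hand":0},
    {"dr":[0,0,-0.4],"delta_pos":[0.0086,-0.006,0.02],"hand":0},
    {"dr":[0,0,-0.4],"delta_pos":[0.0086,-0.006,0.04],"hand":0},
    {"dr":[0,0,-0.4],"delta_pos":[0.0086,-0.006,0.052],"hand":0},
    {"dr":[0,0,-0.4],"delta_pos":[0.0086,-0.006,0.058],"hand":0},
    {"dr":[0,0,-0.4],"delta_pos":[0.0086,-0.006,0.058],"hand":0},
    {"dr":[0,0,-0.4],"delta_pos":[0.0086,-0.006,0.058],"hand":0},
    {"dr":[0,0,-0.4],"delta_pos":[0.0086,-0.006,0.058],"hand":0},
    {"dr":[0,0,-0.4],"delta_pos":[0.0086,-0.006,0.058],"hand":0},
    {"dr":[0,0,-0.4],"delta_pos":[0.0086,-0.006,0.058],"hand":0},
  ],
)

```text
t: 17.45
tcp_pos: [0.408, 0.2938, 0.0037]
ee_rot: [2.319, 2.111, 0.001]
force: [0.1, -0.7, -0.4]
width: 0.0425
grip_force: 0.0
```

move_arm(
  commands=[
    {"dr":[0,0,0],"delta_pos":[0,0,0],"hand":-0.2},
    {"dr":[0,0,0],"delta_pos":[0,0,0],"hand":-0.4},
    {"dr":[0,0,0],"delta_pos":[0,0,0],"hand":-0.6},
    {"dr":[0,0,0],"delta_pos":[0,0,0],"hand":-1},
    {"dr":[0,0,0],"delta_pos":[0,0,0],"hand":-1},
    {"dr":[0,0,0],"delta_pos":[0,0,0],"hand":-1},
    {"dr":[0,0,0],"delta_pos":[0,0,0],"hand":-1},
    {"dr":[0,0,0],"delta_pos":[0,0,-0.02],"hand":-1},
    {"dr":[0,0,0],"delta_pos":[0,0,-0.04],"hand":-1},
    {"dr":[0,0,0],"delta_pos":[0,0,-0.057],"hand":-1},
  ],
)

```text
t: 18.45
tcp_pos: [0.4072, 0.2937, 0.0607]
ee_rot: [2.319, 2.111, -0.002]
force: [-0.3, -0.0, -0.8]
width: 0.022
grip_force: 59.0
```

```bash
python3 - <<'E'
from rig import r
from h import *
s=r.state();w=r.get_image("wrist");cv2.imwrite("pics/w5.png",w["color"][:,:,::-1]);pickle.dump((s,w),open("w5.pkl","wb"));print(s["tcp_pos"],s["width"],s["grip_force"])
go(s,dk(-.26,-.114,.10),178.3)
go(s,dk(-.26,-.038,.10),178.3)
E
```

```text
[0.40724077 0.29370052 0.06066977] 0.021996603733419128 59.018463492393494
delta [-0.4854, -0.026, -0.0371] dr [-0.06, 0.39, -93.67]
delta [-0.4096, -0.0308, -0.0375] dr [-0.06, 0.39, -93.67]
```

View pics/w5.png

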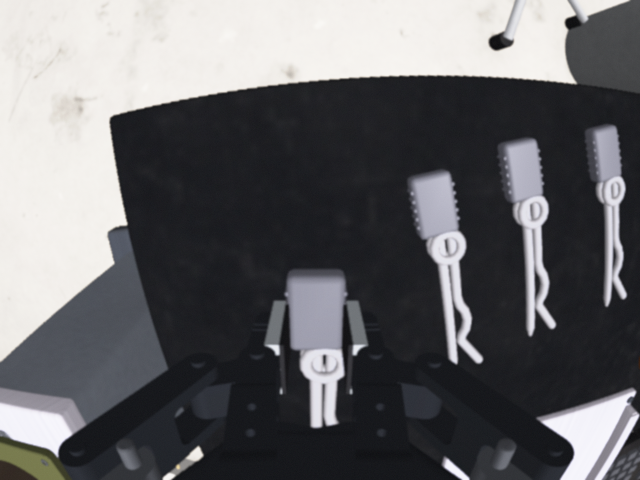

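move_arm(
  commands=[
    {"dr":[0,0,0],"delta_pos":[-0.01,0,-0.05],"hand":-1},
    {"dr":[0,0,-5],"delta_pos":[-0.03,0.01,-0.09],"hand":-1},
    {"dr":[0,0,-10],"delta_pos":[-0.06,0.03,-0.12],"hand":-1},
    {"dr":[0,0,-15],"delta_pos":[-0.09,0.045,-0.14],"hand":-1},
    {"dr":[0,0,-21],"delta_pos":[-0.12,0.055,-0.14],"hand":-1},
    {"dr":[0,0,-27],"delta_pos":[-0.155,0.07,-0.14],"hand":-1},
    {"dr":[0,0,-33],"delta_pos":[-0.19,0.085,-0.14],"hand":-1},
    {"dr":[0,0,-39],"delta_pos":[-0.225,0.1,-0.14],"hand":-1},
    {"dr":[0,0,-45],"delta_pos":[-0.26,0.12,-0.14],"hand":-1},
    {"dr":[0,0,-50],"delta_pos":[-0.29,0.13,-0.14],"hand":-1},
  ],
)

```text
t: 19.5
tcp_pos: [0.5102, -0.0083, 0.2012]
ee_rot: [1.205, 2.895, -0.005]
force: [-0.3, 1.1, -1.0]
width: 0.0224
grip_force: 59.2
```

```bash
python3 - <<'E'
from rig import r
from h import *
s=r.state();print(s["tcp_pos"],s["width"]);go(s,dk(-.02,-.114,.2),178.3)
E
```

```text
[ 0.5101847  -0.00832617  0.2012444 ] 0.022364808278825088
delta [-0.178, -0.0845, 0.0025] dr [-0.18, 0.33, -43.5]
```

move_arm(
  commands=[
    {"dr":[0,0,-6],"delta_pos":[-0.025,-0.012,0],"hand":-1},
    {"dr":[0,0,-12],"delta_pos":[-0.05,-0.024,0],"hand":-1},
    {"dr":[0,0,-18],"delta_pos":[-0.075,-0.036,0],"hand":-1},
    {"dr":[0,0,-24],"delta_pos":[-0.1,-0.048,0],"hand":-1},
    {"dr":[0,0,-30],"delta_pos":[-0.125,-0.06,0],"hand":-1},
    {"dr":[0,0,-36],"delta_pos":[-0.15,-0.072,0],"hand":-1},
    {"dr":[-0.2,0.3,-42],"delta_pos":[-0.178,-0.084,0],"hand":-1},
    {"dr":[-0.2,0.3,-43.5],"delta_pos":[-0.178,-0.084,0],"hand":-1},
    {"dr":[-0.2,0.3,-43.5],"delta_pos":[-0.178,-0.084,0],"hand":-1},
    {"dr":[-0.2,0.3,-43.5],"delta_pos":[-0.178,-0.084,0],"hand":-1},
  ],
)

```text
t: 20.5
tcp_pos: [0.5738, -0.1913, 0.2025]
ee_rot: [-0.052, -3.14, -0.002]
force: [0.1, 0.5, -0.4]
width: 0.0219
grip_force: 59.2
```

```bash
python3 - <<'E'
from rig import r
from h import *
s=r.state();w=r.get_image("wrist");cv2.imwrite("pics/w6.png",w["color"][:,:,::-1]);pickle.dump((s,w),open("w6.pkl","wb"));print(s["tcp_pos"],s["ee_rot"])
for y in(.114,.038,-.038,-.114): print(wproj(w,s,[dk(-.08,y,.056)]).round(1))
E
```

```text
[ 0.57376805 -0.19128789  0.20251011] [-5.19740512e-02 -3.13997579e+00 -1.67017971e-03]
[[562.  168.7]]
[[492.4 162.3]]
[[406.7 157.5]]
[[310.1 155.9]]
```

View pics/w6.png

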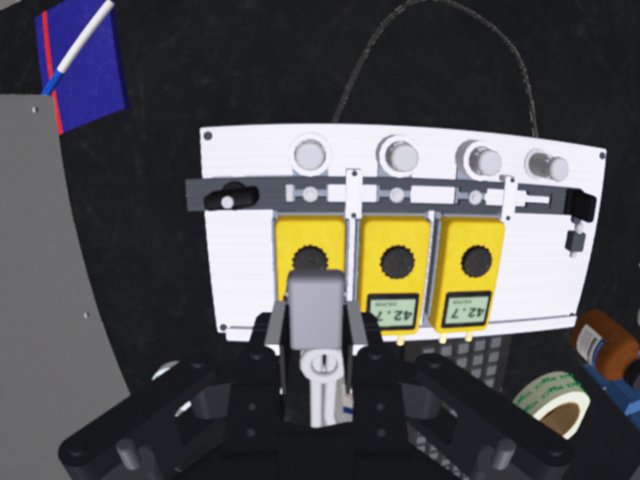

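```bash
python3 - <<'E'
from h import *
s,w=pickle.load(open("w6.pkl","rb"))
g=cv2.GaussianBlur(cv2.cvtColor(w["color"],cv2.COLOR_RGB2GRAY)[120:190,280:580],(0,0),1)
c=cv2.HoughCircles(cv2.resize(g,None,fx=4,fy=4,interpolation=2),cv2.HOUGH_GRADIENT,1,100,param1=80,param2=18,minRadius=48,maxRadius=75)
print((c[0]/4+[280,120,0]).round(1))
cv2.imwrite("pics/z3.png",cv2.resize(w["color"][125:185,285:435,::-1],None,fx=5,fy=5,interpolation=2))
# clip grip edges columns at several rows
G=w["color"].astype(int)
for v in(285,300,320,340,410,420): print(v,G[v,270:365].mean(1).astype(int)[::3].tolist())
E
```

```text
[[397.9 157.9  18.6]
 [481.9 162.6  18.6]
 [541.6 164.1  13.2]
 [310.6 160.6  16. ]
 [532.9 188.4  14.7]
 [579.9 130.4  15. ]]
285 [245, 226, 138, 165, 172, 161, 123, 161, 181, 181, 182, 181, 180, 180, 179, 180, 178, 177, 177, 177, 177, 176, 175, 169, 135, 114, 221, 237, 129, 120, 102, 161]
300 [246, 237, 134, 144, 129, 72, 113, 156, 180, 180, 181, 180, 179, 178, 178, 178, 177, 178, 175, 175, 175, 176, 175, 164, 129, 101, 203, 193, 128, 106, 114, 165]
320 [105, 121, 121, 121, 92, 19, 34, 143, 175, 178, 178, 178, 176, 176, 176, 175, 174, 175, 174, 173, 173, 171, 171, 156, 80, 18, 45, 120, 121, 121, 119, 49]
340 [122, 121, 122, 86, 23, 16, 21, 128, 167, 175, 175, 175, 174, 174, 172, 173, 172, 172, 172, 170, 170, 169, 167, 147, 55, 17, 19, 39, 119, 121, 119, 121]
410 [23, 25, 21, 22, 17, 31, 38, 37, 35, 33, 30, 29, 33, 60, 202, 221, 220, 166, 175, 220, 221, 199, 149, 147, 126, 49, 49, 49, 23, 24, 25, 23]
420 [26, 24, 26, 24, 24, 42, 42, 35, 33, 33, 32, 33, 33, 52, 200, 220, 219, 167, 161, 217, 220, 209, 141, 149, 149, 147, 138, 114, 30, 26, 25, 26]
```

View pics/z3.png

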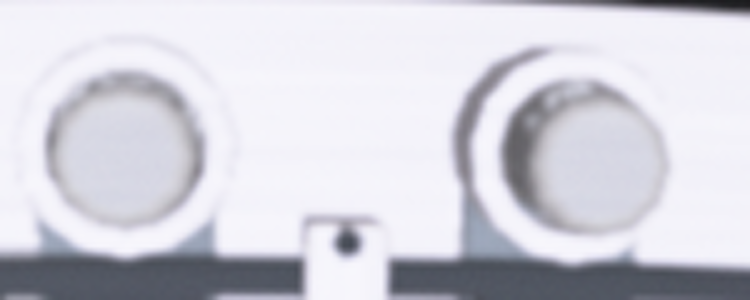

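```bash
python3 - <<'E'
from rig import r
from h import *
go(r.state(),dk(-.235,-.114,.07),178.3)
E
```

```text
delta [0.213, -0.0037, 0.133] dr [0.05, -0.04, -0.16]
```

move_arm(
  commands=[
    {"dr":[0,0,0],"delta_pos":[0.04,0,0],"hand":-1},
    {"dr":[0,0,0],"delta_pos":[0.08,0,0],"hand":-1},
    {"dr":[0,0,0],"delta_pos":[0.12,-0.002,0],"hand":-1},
    {"dr":[0,0,0],"delta_pos":[0.16,-0.003,0.01],"hand":-1},
    {"dr":[0,0,-0.1],"delta_pos":[0.2,-0.0037,0.03],"hand":-1},
    {"dr":[0,0,-0.1],"delta_pos":[0.213,-0.0037,0.06],"hand":-1},
    {"dr":[0,0,-0.1],"delta_pos":[0.213,-0.0037,0.1],"hand":-1},
    {"dr":[0,0,-0.1],"delta_pos":[0.213,-0.0037,0.133],"hand":-1},
    {"dr":[0,0,-0.1],"delta_pos":[0.213,-0.0037,0.133],"hand":-1},
    {"dr":[0,0,-0.1],"delta_pos":[0.213,-0.0037,0.133],"hand":-1},
  ],
)

```text
t: 21.55
tcp_pos: [0.3611, -0.1881, 0.0706]
ee_rot: [-0.047, -3.141, -0.001]
force: [1.2, -0.2, 0.0]
width: 0.0221
grip_force: 59.2
```

```bash
python3 - <<'E'
from rig import r
from h import *
go(r.state(),dk(-.235,-.114,.0397),178.3)
E
```

```text
delta [0.0004, 0.0003, 0.0309] dr [0.04, -0.03, -0.03]
```

move_arm(
  commands=[
    {"dr":[0,0,0],"delta_pos":[0,0,0.01],"hand":-1},
    {"dr":[0,0,0],"delta_pos":[0,0,0.02],"hand":-1},
    {"dr":[0,0,0],"delta_pos":[0,0,0.031],"hand":-1},
    {"dr":[0,0,0],"delta_pos":[0,0,0.031],"hand":-1},
    {"dr":[0,0,0],"delta_pos":[0,0,0.031],"hand":-1},
    {"dr":[0,0,0],"delta_pos":[0,0,0.031],"hand":-1},
    {"dr":[0,0,0],"delta_pos":[0,0,0.031],"hand":-1},
    {"dr":[0,0,0],"delta_pos":[0,0,0.031],"hand":-1},
    {"dr":[0,0,0],"delta_pos":[0,0,0.031],"hand":-1},
    {"dr":[0,0,0],"delta_pos":[0,0,0.031],"hand":-1},
  ],
)

```text
t: 22.55
tcp_pos: [0.3616, -0.1888, 0.0393]
ee_rot: [0.049, 3.141, 0.0]
force: [0.8, 0.3, -1.3]
width: 0.0219
grip_force: 59.2
```

```bash
python3 - <<'E'
from rig import r
from h import *
s=r.state();go(s,dk(-.235,-.114,.0397),178.3)
im=r.get_image("scene");c=im["color"][:,:,::-1].copy()
X=[dk(-.241+.118,-.114,.042),dk(-.08,-.114,.042),dk(-.08,-.114,.056),dk(-.241+.05,-.114,.042)]
print(proj(im,X).round(1))
u,v=proj(im,X[0])[0].astype(int)
cv2.imwrite("pics/s2.png",cv2.resize(c[v-45:v+45,u-60:u+60],None,fx=6,fy=6,interpolation=2));print(u-60,v-45)
E
```

```text
delta [0.0009, 0.0011, -0.0004] dr [0.01, 0.04, -0.07]
[[441.4 239.9]
 [425.9 229.2]
 [426.8 224.5]
 [466.9 257.7]]
381 194
```

View pics/s2.png

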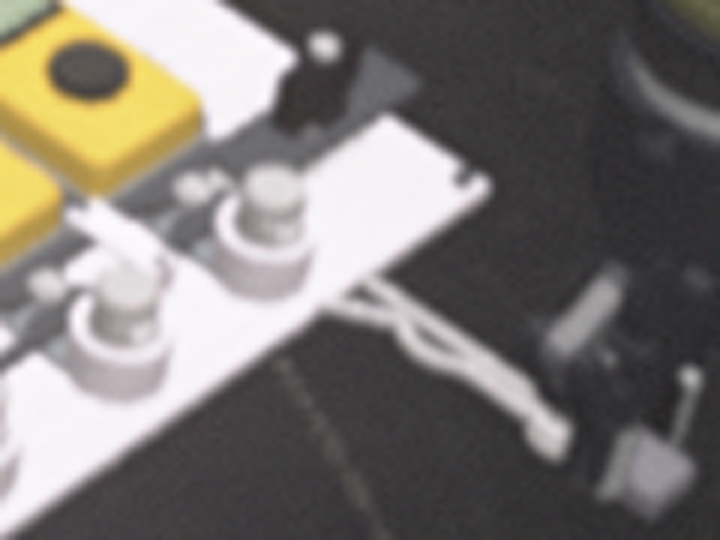

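move_arm(
  commands=[
    {"dr":[0,0,0],"delta_pos":[-0.005,0.001,0],"hand":-1},
    {"dr":[0,0,0],"delta_pos":[-0.012,0.001,0],"hand":-1},
    {"dr":[0,0,0],"delta_pos":[-0.019,0.001,0],"hand":-1},
    {"dr":[0,0,0],"delta_pos":[-0.024,0.001,0],"hand":-1},
    {"dr":[0,0,0],"delta_pos":[-0.028,0.001,0],"hand":-1},
    {"dr":[0,0,0],"delta_pos":[-0.032,0.001,0],"hand":-1},
    {"dr":[0,0,0],"delta_pos":[-0.036,0.001,0],"hand":-1},
    {"dr":[0,0,0],"delta_pos":[-0.04,0.001,0],"hand":-1},
    {"dr":[0,0,0],"delta_pos":[-0.043,0.001,0],"hand":-1},
    {"dr":[0,0,0],"delta_pos":[-0.043,0.001,0],"hand":-1},
  ],
)

```text
t: 23.6
tcp_pos: [0.4051, -0.1893, 0.0393]
ee_rot: [0.048, 3.14, -0.0]
force: [-0.5, 1.1, -1.2]
width: 0.0221
grip_force: 59.2
```

```bash
python3 - <<'E'
from rig import r
from h import *
s=r.state();print(s["force"].round(1),s["width"]);go(s,dk(-.154,-.114,.0397),178.3)
E
```

```text
[-0.5  1.1 -1.2] 0.022094376318654078
delta [-0.0366, 0.0002, -0.0004] dr [-0.0, 0.06, -0.06]
```

move_arm(
  commands=[
    {"dr":[0,0,0],"delta_pos":[-0.004,0,0],"hand":-1},
    {"dr":[0,0,0],"delta_pos":[-0.008,0,0],"hand":-1},
    {"dr":[0,0,0],"delta_pos":[-0.012,0,0],"hand":-1},
    {"dr":[0,0,0],"delta_pos":[-0.016,0,0],"hand":-1},
    {"dr":[0,0,0],"delta_pos":[-0.02,0,0],"hand":-1},
    {"dr":[0,0,0],"delta_pos":[-0.024,0,0],"hand":-1},
    {"dr":[0,0,0],"delta_pos":[-0.028,0,0],"hand":-1},
    {"dr":[0,0,0],"delta_pos":[-0.032,0,0],"hand":-1},
    {"dr":[0,0,0],"delta_pos":[-0.036,0,0],"hand":-1},
    {"dr":[0,0,0],"delta_pos":[-0.037,0,0],"hand":-1},
  ],
)

```text
t: 24.6
tcp_pos: [0.4428, -0.1903, 0.0395]
ee_rot: [0.048, 3.139, 0.0]
force: [-0.6, 2.6, -0.7]
width: 0.0215
grip_force: 59.3
```

```bash
python3 - <<'E'
from rig import r
from h import *
s=r.state();print(s["force"].round(1),s["width"]);go(s,dk(-.154,-.114,.0397),178.3)
w=r.get_image("wrist");G=w["color"].mean(2).astype(int);print(G[255:300,316].tolist())
s0,w0=pickle.load(open("w6.pkl","rb"));print(w0["color"].mean(2).astype(int)[255:300,316].tolist())
E
```

```text
[-0.6  2.6 -0.7] 0.021512381274534875
delta [0.0011, 0.0, -0.0002] dr [0.02, 0.11, -0.04]
[44, 42, 43, 42, 42, 39, 40, 39, 39, 38, 39, 38, 41, 53, 70, 82, 89, 92, 93, 95, 104, 115, 127, 138, 150, 161, 173, 184, 193, 201, 204, 203, 203, 203, 204, 203, 204, 204, 204, 204, 204, 203, 203, 203, 202]
[53, 56, 59, 61, 62, 61, 59, 57, 55, 56, 57, 57, 58, 62, 66, 71, 76, 76, 77, 81, 88, 99, 109, 119, 129, 140, 149, 159, 168, 175, 179, 178, 179, 178, 179, 178, 179, 178, 179, 179, 178, 178, 180, 178, 178]
```

move_arm(
  commands=[
    {"dr":[0,0,0],"delta_pos":[0,0,0],"hand":-0.5},
    {"dr":[0,0,0],"delta_pos":[0,0,0],"hand":-0.2},
    {"dr":[0,0,0],"delta_pos":[0,0,0],"hand":0},
    {"dr":[0,0,0],"delta_pos":[0,0,0],"hand":0},
    {"dr":[0,0,0],"delta_pos":[0,0,0],"hand":0},
    {"dr":[0,0,0],"delta_pos":[0,0,-0.03],"hand":0},
    {"dr":[0,0,0],"delta_pos":[0,0,-0.07],"hand":0},
    {"dr":[0,0,0],"delta_pos":[0,0,-0.11],"hand":0},
    {"dr":[0,0,0],"delta_pos":[0,0,-0.15],"hand":0},
    {"dr":[0,0,0],"delta_pos":[0,0,-0.16],"hand":0},
  ],
)

```text
t: 25.65
tcp_pos: [0.444, -0.1916, 0.2039]
ee_rot: [0.049, 3.133, -0.005]
force: [0.3, -0.5, 0.0]
width: 0.0428
grip_force: 0.0
```

```bash
python3 - <<'E'
from rig import r
from h import *
s=r.state();w=r.get_image("wrist");pickle.dump((s,w),open("w7.pkl","wb"))
print(wproj(w,s,[dk(-.16,-.114,.048),dk(-.08,-.114,.056)]))
cv2.imwrite("pics/w7.png",w["color"][:,:,::-1])
t=r.get_image("top");c=t["color"];pickle.dump(t,open("top2.pkl","wb"))
g=((c.min(2)>90)).astype(np.uint8);g[:218]=0;g[330:]=0;g[:,:200]=0;g[:,278:]=0
for k in cv2.findContours(g,0,2)[0]:
    if cv2.contourArea(k)<60: continue
    mm=np.zeros_like(g);cv2.drawContours(mm,[k],-1,1,-1)
    print("clip",cast(t,np.argwhere(mm)[:,::-1],.006)[:,:2].mean(0).round(3))
go(s,[.47,.25,.22],99)
E
```

```text
[[316.43733299 213.5347224 ]
 [316.38770862 304.54628695]]
clip [0.483 0.284]
clip [0.541 0.301]
clip [0.612 0.313]
delta [-0.0124, 0.4421, -0.0174] dr [0.17, 0.51, 79.22]
```

View pics/w7.png

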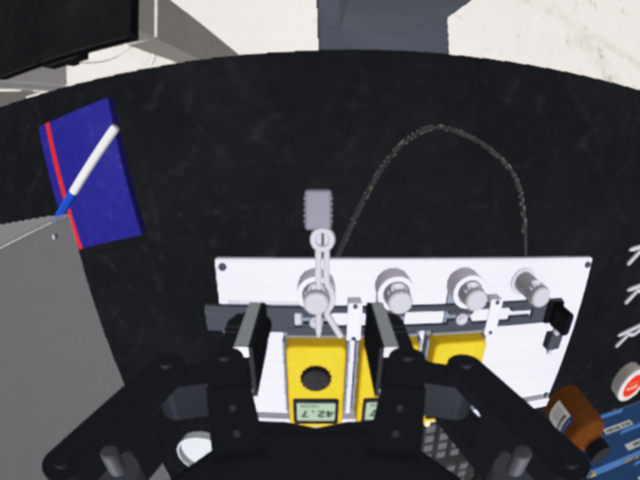

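move_arm(
  commands=[
    {"dr":[0,0,8],"delta_pos":[0,0.04,0],"hand":0},
    {"dr":[0,0,16],"delta_pos":[0,0.08,-0.005],"hand":0},
    {"dr":[0,0,24],"delta_pos":[0,0.13,-0.01],"hand":0},
    {"dr":[0,0,32],"delta_pos":[0,0.175,-0.015],"hand":0},
    {"dr":[0,0,40],"delta_pos":[-0.004,0.22,-0.017],"hand":0},
    {"dr":[0,0,48],"delta_pos":[-0.008,0.265,-0.017],"hand":0},
    {"dr":[0,0,56],"delta_pos":[-0.01,0.31,-0.017],"hand":0},
    {"dr":[0,0,64],"delta_pos":[-0.012,0.355,-0.017],"hand":0},
    {"dr":[0,0,72],"delta_pos":[-0.012,0.4,-0.017],"hand":0},
    {"dr":[0.2,0.5,79],"delta_pos":[-0.012,0.442,-0.017],"hand":0},
  ],
)

```text
t: 26.75
tcp_pos: [0.4654, 0.2393, 0.214]
ee_rot: [-1.97, -2.439, 0.008]
force: [1.3, -1.5, 0.3]
width: 0.0426
grip_force: 0.0
```

```bash
cat >> h.py <<'E'
def look(r,goal=None,off=.006,z=.06):
    s=r.state();w=r.get_image("wrist");print(s["tcp_pos"].round(4),s["width"].round(4))
    for P,q in clips(w,s):
        m=P.mean(0)
        if not(.3<m[0]<.68 and m[1]>.18): continue
        c,y,t,g=clippose(P);print("clip",c.round(4),y.round(2),t.round(4),g.round(4))
        if goal is not None and np.hypot(*(c-goal))<.06:
            a=np.array([np.cos(np.radians(y)),np.sin(np.radians(y))]);go(s,[*(c+off*a),z],y+180)
E
python3 - <<'E'
from rig import r
from h import *
look(r,[.477,.328])
E
```

```text
Traceback (most recent call last):
  File "h.py", line 54, in look
    s=r.state();w=r.get_image("wrist");print(s["tcp_pos"].round(4),s["width"].round(4))
                                                                   ^^^^^^^^^^^^^^^^
AttributeError: 'float' object has no attribute 'round'
```

```bash
sed -i 's/s\["width"\].round(4)/s["width"]/' h.py; python3 - <<'E'
from rig import r
from h import *
look(r,[.477,.328])
E
```

```text
[0.4665 0.2465 0.2138] 0.042583395963080035
clip [0.6044 0.3559] -78.75 0.1192 0.0271
clip [0.477  0.3279] -81.11 0.1198 0.0259
delta [0.07, 0.0279, 0.1543] dr [-0.37, -0.5, 3.21]
clip [0.5341 0.3453] -80.34 0.1197 0.0262
delta [0.075, 0.0874, 0.154] dr [-0.36, -0.5, 2.44]
```

move_arm(
  commands=[
    {"dr":[0,0,1.5],"delta_pos":[0.025,0.01,0.02],"hand":0},
    {"dr":[-0.2,-0.2,3.2],"delta_pos":[0.05,0.02,0.05],"hand":0},
    {"dr":[-0.4,-0.5,3.2],"delta_pos":[0.07,0.028,0.08],"hand":0},
    {"dr":[-0.4,-0.5,3.2],"delta_pos":[0.07,0.028,0.11],"hand":0},
    {"dr":[-0.4,-0.5,3.2],"delta_pos":[0.07,0.028,0.14],"hand":0},
    {"dr":[-0.4,-0.5,3.2],"delta_pos":[0.07,0.028,0.154],"hand":0},
    {"dr":[-0.4,-0.5,3.2],"delta_pos":[0.07,0.028,0.154],"hand":0},
    {"dr":[-0.4,-0.5,3.2],"delta_pos":[0.07,0.028,0.154],"hand":0},
    {"dr":[-0.4,-0.5,3.2],"delta_pos":[0.07,0.028,0.154],"hand":0},
    {"dr":[-0.4,-0.5,3.2],"delta_pos":[0.07,0.028,0.154],"hand":0},
  ],
)

```text
t: 27.85
tcp_pos: [0.4791, 0.3132, 0.0636]
ee_rot: [2.031, 2.389, 0.0]
force: [-0.5, 0.7, -0.6]
width: 0.0428
grip_force: 0.0
```

```bash
python3 - <<'E'
from rig import r
from h import *
look(r,[.475,.327],z=.0035)
E
```

```text
[0.4791 0.3132 0.0636] 0.042758518600548794
clip [0.4768 0.328 ] -80.75 0.1205 0.0262
delta [0.0093, -0.0002, 0.06] dr [0.25, 0.27, 0.02]
clip [0.6048 0.356 ] -79.05 0.1192 0.0269Traceback (most recent call last):
  File "<stdin>", line 3, in <module>
  File "h.py", line 58, in look
    c,y,t,g=clippose(P);print("clip",c.round(4),y.round(2),t.round(4),g.round(4))
            ~~~~~~~~^^^
  File "h.py", line 49, in clippose
    L=P[(t>t0+.115)];y=(L-ctr)@n;L=L[y<y.min()+.006]   # leg, front stretch
                                       ~~~~~^^
    return umr_minimum(a, axis, None, out, keepdims, initial, where)
ValueError: zero-size array to reduction operation minimum which has no identity
```

move_arm(
  commands=[
    {"dr":[0.2,0.2,0],"delta_pos":[0.009,0,0],"hand":0},
    {"dr":[0.2,0.2,0],"delta_pos":[0.009,0,0.02],"hand":0},
    {"dr":[0.2,0.2,0],"delta_pos":[0.009,0,0.04],"hand":0},
    {"dr":[0.2,0.2,0],"delta_pos":[0.009,0,0.053],"hand":0},
    {"dr":[0.2,0.2,0],"delta_pos":[0.009,0,0.06],"hand":0},
    {"dr":[0.2,0.2,0],"delta_pos":[0.009,0,0.06],"hand":0},
    {"dr":[0.2,0.2,0],"delta_pos":[0.009,0,0.06],"hand":0},
    {"dr":[0.2,0.2,0],"delta_pos":[0.009,0,0.06],"hand":0},
    {"dr":[0.2,0.2,0],"delta_pos":[0.009,0,0.06],"hand":0},
    {"dr":[0.2,0.2,0],"delta_pos":[0.009,0,0.06],"hand":0},
  ],
)

```text
t: 28.9
tcp_pos: [0.4774, 0.3217, 0.003]
ee_rot: [2.034, 2.393, -0.002]
force: [-0.6, 0.4, -0.7]
width: 0.0428
grip_force: 0.0
```

move_arm(
  commands=[
    {"dr":[0,0,0],"delta_pos":[0,0,0],"hand":-0.2},
    {"dr":[0,0,0],"delta_pos":[0,0,0],"hand":-0.4},
    {"dr":[0,0,0],"delta_pos":[0,0,0],"hand":-0.6},
    {"dr":[0,0,0],"delta_pos":[0,0,0],"hand":-1},
    {"dr":[0,0,0],"delta_pos":[0,0,0],"hand":-1},
    {"dr":[0,0,0],"delta_pos":[0,0,0],"hand":-1},
    {"dr":[0,0,0],"delta_pos":[0,0,0],"hand":-1},
    {"dr":[0,0,0],"delta_pos":[0,0,0],"hand":-1},
    {"dr":[0,0,0],"delta_pos":[0,0,0],"hand":-1},
    {"dr":[0,0,0],"delta_pos":[0,0,0],"hand":-1},
  ],
)

```text
t: 29.9
tcp_pos: [0.4772, 0.3216, 0.0028]
ee_rot: [2.034, 2.393, -0.003]
force: [-0.1, -1.7, 6.0]
width: 0.022
grip_force: 59.9
```

```bash
python3 - <<'E'
from rig import r
from h import *
s=r.state();go(s,dk(-.235,-.038,.15),178.3)
E
```

```text
delta [-0.4096, -0.1826, -0.1463] dr [-0.11, 0.06, -79.03]
```

move_arm(
  commands=[
    {"dr":[0,0,0],"delta_pos":[0,0,-0.04],"hand":-1},
    {"dr":[0,0,0],"delta_pos":[0,0,-0.08],"hand":-1},
    {"dr":[0,0,-5],"delta_pos":[-0.03,-0.012,-0.12],"hand":-1},
    {"dr":[0,0,-12],"delta_pos":[-0.06,-0.025,-0.146],"hand":-1},
    {"dr":[0,0,-19],"delta_pos":[-0.1,-0.045,-0.146],"hand":-1},
    {"dr":[0,0,-26],"delta_pos":[-0.14,-0.062,-0.146],"hand":-1},
    {"dr":[0,0,-33],"delta_pos":[-0.18,-0.08,-0.146],"hand":-1},
    {"dr":[0,0,-40],"delta_pos":[-0.22,-0.098,-0.146],"hand":-1},
    {"dr":[0,0,-47],"delta_pos":[-0.26,-0.115,-0.146],"hand":-1},
    {"dr":[0,0,-54],"delta_pos":[-0.3,-0.134,-0.146],"hand":-1},
  ],
)

```text
t: 30.9
tcp_pos: [0.3928, 0.0037, 0.1489]
ee_rot: [-0.723, -3.057, 0.004]
force: [0.4, -1.0, -0.3]
width: 0.0221
grip_force: 59.3
```

```bash
python3 - <<'E'
from rig import r
from h import *
s=r.state();print(s["tcp_pos"]);go(s,dk(-.24,-.038,.1),178.3)
E
```

```text
[0.39280458 0.00374589 0.14889006]
delta [-0.0206, -0.1186, 0.0492] dr [-0.15, -0.02, -24.91]
```

move_arm(
  commands=[
    {"dr":[0,0,-6],"delta_pos":[-0.005,-0.03,0],"hand":-1},
    {"dr":[0,0,-12],"delta_pos":[-0.01,-0.06,0.01],"hand":-1},
    {"dr":[0,0,-18],"delta_pos":[-0.015,-0.09,0.02],"hand":-1},
    {"dr":[0,0,-24.9],"delta_pos":[-0.02,-0.119,0.03],"hand":-1},
    {"dr":[0,0,-24.9],"delta_pos":[-0.02,-0.119,0.049],"hand":-1},
    {"dr":[0,0,-24.9],"delta_pos":[-0.02,-0.119,0.049],"hand":-1},
    {"dr":[0,0,-24.9],"delta_pos":[-0.02,-0.119,0.049],"hand":-1},
    {"dr":[0,0,-24.9],"delta_pos":[-0.02,-0.119,0.049],"hand":-1},
    {"dr":[0,0,-24.9],"delta_pos":[-0.02,-0.119,0.049],"hand":-1},
    {"dr":[0,0,-24.9],"delta_pos":[-0.02,-0.119,0.049],"hand":-1},
  ],
)

```text
t: 31.9
tcp_pos: [0.3582, -0.1098, 0.101]
ee_rot: [0.054, 3.141, -0.004]
force: [0.4, 1.2, -0.9]
width: 0.0221
grip_force: 59.4
```

```bash
cat >> h.py <<'E'
def held(r):
    s=r.state();w=r.get_image("wrist");G=w["color"].mean(2).astype(int);
    print("F",s["force"].round(1),"w",round(s["width"],4),"rear",np.argmax(G[240:330,316]>150)+240,"cols",[int(np.mean(np.flatnonzero(G[v,285:347]>150))+285) for v in(290,300,320,340)],"leg",G[415,300:335:3].tolist());return s
E
python3 - <<'E'
from rig import r
from h import *
s=held(r);print(s["tcp_pos"]);go(s,dk(-.24,-.038,.039),178.3)
E
```

```text
F [ 0.4  1.2 -0.9] w 0.0221 rear 281 cols [315, 315, 315, 315] leg [181, 155, 156, 154, 216, 230, 228, 179, 194, 230, 231, 206]
[ 0.35819412 -0.10976385  0.1010185 ]
delta [0.0001, -0.0017, 0.062] dr [-0.15, 0.02, -0.26]
```

move_arm(
  commands=[
    {"dr":[-0.1,0,-0.2],"delta_pos":[0,-0.0015,0.02],"hand":-1},
    {"dr":[-0.1,0,-0.2],"delta_pos":[0,-0.0015,0.04],"hand":-1},
    {"dr":[-0.1,0,-0.2],"delta_pos":[0,-0.0015,0.055],"hand":-1},
    {"dr":[-0.1,0,-0.2],"delta_pos":[0,-0.0015,0.062],"hand":-1},
    {"dr":[-0.1,0,-0.2],"delta_pos":[0,-0.0015,0.062],"hand":-1},
    {"dr":[-0.1,0,-0.2],"delta_pos":[0,-0.0015,0.062],"hand":-1},
    {"dr":[-0.1,0,-0.2],"delta_pos":[0,-0.0015,0.062],"hand":-1},
    {"dr":[-0.1,0,-0.2],"delta_pos":[0,-0.0015,0.062],"hand":-1},
    {"dr":[-0.1,0,-0.2],"delta_pos":[0,-0.0015,0.062],"hand":-1},
    {"dr":[-0.1,0,-0.2],"delta_pos":[0,-0.0015,0.062],"hand":-1},
  ],
)

```text
t: 32.95
tcp_pos: [0.3576, -0.1117, 0.0387]
ee_rot: [-0.05, -3.141, 0.001]
force: [0.2, -0.7, -0.8]
width: 0.0225
grip_force: 59.4
```

```bash
python3 - <<'E'
from rig import r
from h import *
s=r.state();print(s["tcp_pos"]);go(s,dk(-.194,-.038,.039),178.3)
E
```

```text
[ 0.35763997 -0.11172787  0.03874164]
delta [-0.0464, 0.0002, -0.0003] dr [-0.04, -0.01, -0.12]
```

move_arm(
  commands=[
    {"dr":[0,0,0],"delta_pos":[-0.007,0,0],"hand":-1},
    {"dr":[0,0,0],"delta_pos":[-0.014,0,0],"hand":-1},
    {"dr":[0,0,0],"delta_pos":[-0.021,0,0],"hand":-1},
    {"dr":[0,0,0],"delta_pos":[-0.027,0,0],"hand":-1},
    {"dr":[0,0,0],"delta_pos":[-0.031,0,0],"hand":-1},
    {"dr":[0,0,0],"delta_pos":[-0.035,0,0],"hand":-1},
    {"dr":[0,0,0],"delta_pos":[-0.039,0,0],"hand":-1},
    {"dr":[0,0,0],"delta_pos":[-0.043,0,0],"hand":-1},
    {"dr":[0,0,0],"delta_pos":[-0.046,0,0],"hand":-1},
    {"dr":[0,0,0],"delta_pos":[-0.046,0,0],"hand":-1},
  ],
)

```text
t: 33.95
tcp_pos: [0.404, -0.1132, 0.0385]
ee_rot: [-0.05, -3.141, 0.001]
force: [-0.9, 0.1, 0.1]
width: 0.0222
grip_force: 59.4
```

```bash
python3 - <<'E'
from rig import r
from h import *
s=held(r);print(s["tcp_pos"]);go(s,dk(-.154,-.038,.039),178.3)
E
```

```text
F [-0.9  0.1  0.1] w 0.0222 rear 281 cols [315, 315, 315, 315] leg [173, 173, 172, 164, 218, 231, 230, 183, 198, 230, 232, 207]
[ 0.40400559 -0.11320144  0.03850794]
delta [-0.04, 0.0002, -0.0005] dr [-0.03, -0.01, -0.12]
```

move_arm(
  commands=[
    {"dr":[0,0,0],"delta_pos":[-0.005,0,0],"hand":-1},
    {"dr":[0,0,0],"delta_pos":[-0.01,0,0],"hand":-1},
    {"dr":[0,0,0],"delta_pos":[-0.015,0,0],"hand":-1},
    {"dr":[0,0,0],"delta_pos":[-0.02,0,0],"hand":-1},
    {"dr":[0,0,0],"delta_pos":[-0.025,0,0],"hand":-1},
    {"dr":[0,0,0],"delta_pos":[-0.03,0,0],"hand":-1},
    {"dr":[0,0,0],"delta_pos":[-0.035,0,0],"hand":-1},
    {"dr":[0,0,0],"delta_pos":[-0.039,0,0],"hand":-1},
    {"dr":[0,0,0],"delta_pos":[-0.041,0,0],"hand":-1},
    {"dr":[0,0,0],"delta_pos":[-0.041,0,0],"hand":-1},
  ],
)

```text
t: 35.0
tcp_pos: [0.4452, -0.1143, 0.0386]
ee_rot: [0.049, 3.141, -0.0]
force: [0.9, 2.3, -0.8]
width: 0.0221
grip_force: 59.4
```

```bash
python3 - <<'E'
from rig import r
from h import *
s=held(r);print(s["tcp_pos"]);go(s,dk(-.154,-.038,.039),178.3)
E
```

```text
F [ 0.9  2.3 -0.8] w 0.0221 rear 281 cols [315, 315, 315, 315] leg [159, 137, 144, 158, 212, 233, 233, 194, 151, 222, 233, 232]
[ 0.44520453 -0.11429255  0.03858841]
delta [0.0012, 0.0, -0.0004] dr [-0.01, 0.01, -0.1]
```

move_arm(
  commands=[
    {"dr":[0,0,0],"delta_pos":[0,0,0],"hand":-0.5},
    {"dr":[0,0,0],"delta_pos":[0,0,0],"hand":-0.2},
    {"dr":[0,0,0],"delta_pos":[0,0,0],"hand":0},
    {"dr":[0,0,0],"delta_pos":[0,0,0],"hand":0},
    {"dr":[0,0,0],"delta_pos":[0,0,0],"hand":0},
    {"dr":[0,0,0],"delta_pos":[0,0,-0.03],"hand":0},
    {"dr":[0,0,0],"delta_pos":[0,0,-0.07],"hand":0},
    {"dr":[0,0,0],"delta_pos":[0,0,-0.11],"hand":0},
    {"dr":[0,0,0],"delta_pos":[0,0,-0.15],"hand":0},
    {"dr":[0,0,0],"delta_pos":[0,0,-0.17],"hand":0},
  ],
)

```text
t: 36.05
tcp_pos: [0.4461, -0.1149, 0.2121]
ee_rot: [0.05, 3.137, -0.003]
force: [0.6, -0.2, -0.7]
width: 0.0425
grip_force: 0.0
```

```bash
python3 - <<'E'
from rig import r
from h import *
s=r.state();w=r.get_image("wrist");pickle.dump((s,w),open("w8.pkl","wb"));print(s["tcp_pos"])
go(s,[.53,.26,.22],99.7)
E
```

```text
[ 0.44610816 -0.11494052  0.2120773 ]
delta [-0.0719, 0.3774, -0.0084] dr [0.08, 0.3, 78.47]
```

move_arm(
  commands=[
    {"dr":[0,0,8],"delta_pos":[-0.007,0.04,0],"hand":0},
    {"dr":[0,0,16],"delta_pos":[-0.014,0.08,-0.005],"hand":0},
    {"dr":[0,0,24],"delta_pos":[-0.022,0.12,-0.008],"hand":0},
    {"dr":[0,0,32],"delta_pos":[-0.03,0.16,-0.008],"hand":0},
    {"dr":[0,0,40],"delta_pos":[-0.037,0.2,-0.008],"hand":0},
    {"dr":[0,0,48],"delta_pos":[-0.045,0.24,-0.008],"hand":0},
    {"dr":[0,0,56],"delta_pos":[-0.052,0.28,-0.008],"hand":0},
    {"dr":[0,0,64],"delta_pos":[-0.06,0.32,-0.008],"hand":0},
    {"dr":[0,0,72],"delta_pos":[-0.067,0.355,-0.008],"hand":0},
    {"dr":[0.1,0.3,78.5],"delta_pos":[-0.072,0.377,-0.008],"hand":0},
  ],
)

```text
t: 37.1
tcp_pos: [0.5285, 0.2628, 0.2153]
ee_rot: [-2.026, -2.394, 0.004]
force: [-0.2, -0.1, -0.1]
width: 0.0426
grip_force: 0.0
```

```bash
sed -i 's/        c,y,t,g=clippose(P);/        try: c,y,t,g=clippose(P)\n        except ValueError: continue\n        /' h.py; python3 - <<'E'
from rig import r
from h import *
look(r,[.534,.345])
E
```

```text
[0.5285 0.2628 0.2153] 0.042571630387583353
clip [0.6037 0.356 ] -78.15 0.1194 0.0259
clip [0.5338 0.3456] -79.81 0.1199 0.0262
delta [0.0744, 0.0198, 0.1554] dr [-0.31, -0.15, -0.68]
```

move_arm(
  commands=[
    {"dr":[0,0,-0.3],"delta_pos":[0.025,0.007,0.02],"hand":0},
    {"dr":[-0.2,-0.1,-0.7],"delta_pos":[0.05,0.014,0.05],"hand":0},
    {"dr":[-0.3,-0.1,-0.7],"delta_pos":[0.074,0.02,0.08],"hand":0},
    {"dr":[-0.3,-0.1,-0.7],"delta_pos":[0.074,0.02,0.11],"hand":0},
    {"dr":[-0.3,-0.1,-0.7],"delta_pos":[0.074,0.02,0.14],"hand":0},
    {"dr":[-0.3,-0.1,-0.7],"delta_pos":[0.074,0.02,0.155],"hand":0},
    {"dr":[-0.3,-0.1,-0.7],"delta_pos":[0.074,0.02,0.155],"hand":0},
    {"dr":[-0.3,-0.1,-0.7],"delta_pos":[0.074,0.02,0.155],"hand":0},
    {"dr":[-0.3,-0.1,-0.7],"delta_pos":[0.074,0.02,0.155],"hand":0},
    {"dr":[-0.3,-0.1,-0.7],"delta_pos":[0.074,0.02,0.155],"hand":0},
  ],
)

```text
t: 38.15
tcp_pos: [0.536, 0.3372, 0.0628]
ee_rot: [2.011, 2.413, 0.005]
force: [0.4, 0.2, -0.1]
width: 0.0425
grip_force: 0.0
```

```bash
python3 - <<'E'
from rig import r
from h import *
look(r,[.534,.345],z=.0035)
E
```

```text
[0.536  0.3372 0.0628] 0.042517447113375025
clip [0.5336 0.345 ] -79.84 0.1199 0.026
delta [0.002, -0.0011, 0.0593] dr [0.16, -0.1, 0.21]
```

move_arm(
  commands=[
    {"dr":[0.1,-0.1,0.2],"delta_pos":[0.002,-0.001,0],"hand":0},
    {"dr":[0.1,-0.1,0.2],"delta_pos":[0.002,-0.001,0.02],"hand":0},
    {"dr":[0.1,-0.1,0.2],"delta_pos":[0.002,-0.001,0.04],"hand":0},
    {"dr":[0.1,-0.1,0.2],"delta_pos":[0.002,-0.001,0.053],"hand":0},
    {"dr":[0.1,-0.1,0.2],"delta_pos":[0.002,-0.001,0.059],"hand":0},
    {"dr":[0.1,-0.1,0.2],"delta_pos":[0.002,-0.001,0.059],"hand":0},
    {"dr":[0.1,-0.1,0.2],"delta_pos":[0.002,-0.001,0.059],"hand":0},
    {"dr":[0.1,-0.1,0.2],"delta_pos":[0.002,-0.001,0.059],"hand":0},
    {"dr":[0.1,-0.1,0.2],"delta_pos":[0.002,-0.001,0.059],"hand":0},
    {"dr":[0.1,-0.1,0.2],"delta_pos":[0.002,-0.001,0.059],"hand":0},
  ],
)

```text
t: 39.2
tcp_pos: [0.5339, 0.3388, 0.0029]
ee_rot: [2.016, 2.41, -0.001]
force: [0.6, 0.2, 1.5]
width: 0.0426
grip_force: 0.0
```

move_arm(
  commands=[
    {"dr":[0,0,0],"delta_pos":[0,0,0],"hand":-0.2},
    {"dr":[0,0,0],"delta_pos":[0,0,0],"hand":-0.4},
    {"dr":[0,0,0],"delta_pos":[0,0,0],"hand":-0.6},
    {"dr":[0,0,0],"delta_pos":[0,0,0],"hand":-1},
    {"dr":[0,0,0],"delta_pos":[0,0,0],"hand":-1},
    {"dr":[0,0,0],"delta_pos":[0,0,0],"hand":-1},
    {"dr":[0,0,0],"delta_pos":[0,0,0],"hand":-1},
    {"dr":[0,0,0],"delta_pos":[0,0,0],"hand":-1},
    {"dr":[0,0,0],"delta_pos":[0,0,0],"hand":-1},
    {"dr":[0,0,0],"delta_pos":[0,0,0],"hand":-1},
  ],
)

```text
t: 40.2
tcp_pos: [0.5338, 0.3387, 0.0027]
ee_rot: [2.016, 2.41, -0.002]
force: [-0.7, -0.4, 6.1]
width: 0.0221
grip_force: 60.4
```

```bash
python3 - <<'E'
from rig import r
from h import *
s=r.state();go(s,dk(-.24,.038,.15),178.3)
E
```

```text
delta [-0.3379, -0.237, -0.1468] dr [-0.08, 0.0, -78.12]
```

move_arm(
  commands=[
    {"dr":[0,0,0],"delta_pos":[0,0,-0.04],"hand":-1},
    {"dr":[0,0,0],"delta_pos":[0,0,-0.08],"hand":-1},
    {"dr":[0,0,-6],"delta_pos":[-0.025,-0.018,-0.12],"hand":-1},
    {"dr":[0,0,-13],"delta_pos":[-0.05,-0.035,-0.146],"hand":-1},
    {"dr":[0,0,-20],"delta_pos":[-0.08,-0.056,-0.146],"hand":-1},
    {"dr":[0,0,-27],"delta_pos":[-0.11,-0.077,-0.146],"hand":-1},
    {"dr":[0,0,-34],"delta_pos":[-0.14,-0.098,-0.146],"hand":-1},
    {"dr":[0,0,-41],"delta_pos":[-0.17,-0.12,-0.146],"hand":-1},
    {"dr":[0,0,-48],"delta_pos":[-0.2,-0.14,-0.146],"hand":-1},
    {"dr":[0,0,-55],"delta_pos":[-0.23,-0.16,-0.146],"hand":-1},
  ],
)

```text
t: 41.2
tcp_pos: [0.4156, 0.0828, 0.1482]
ee_rot: [-0.666, -3.068, 0.003]
force: [-0.1, -0.4, -0.9]
width: 0.0225
grip_force: 59.8
```

```bash
python3 - <<'E'
from rig import r
from h import *
s=r.state();print(s["tcp_pos"]);go(s,dk(-.24,.038,.1),178.3)
E
```

```text
[0.41562498 0.08283751 0.14822216]
delta [0.0011, -0.1306, 0.0485] dr [-0.12, -0.11, -22.81]
```

move_arm(
  commands=[
    {"dr":[0,0,-6],"delta_pos":[0,-0.035,0],"hand":-1},
    {"dr":[0,0,-12],"delta_pos":[0,-0.07,0.01],"hand":-1},
    {"dr":[0,0,-18],"delta_pos":[0,-0.1,0.02],"hand":-1},
    {"dr":[0,0,-22.8],"delta_pos":[0.001,-0.1305,0.03],"hand":-1},
    {"dr":[0,0,-22.8],"delta_pos":[0.001,-0.1305,0.0485],"hand":-1},
    {"dr":[0,0,-22.8],"delta_pos":[0.001,-0.1305,0.0485],"hand":-1},
    {"dr":[0,0,-22.8],"delta_pos":[0.001,-0.1305,0.0485],"hand":-1},
    {"dr":[0,0,-22.8],"delta_pos":[0.001,-0.1305,0.0485],"hand":-1},
    {"dr":[0,0,-22.8],"delta_pos":[0.001,-0.1305,0.0485],"hand":-1},
    {"dr":[0,0,-22.8],"delta_pos":[0.001,-0.1305,0.0485],"hand":-1},
  ],
)

```text
t: 42.2
tcp_pos: [0.3619, -0.0337, 0.101]
ee_rot: [-0.054, -3.141, 0.002]
force: [0.2, 0.2, -1.3]
width: 0.022
grip_force: 59.8
```

```bash
python3 - <<'E'
from rig import r
from h import *
s=held(r);print(s["tcp_pos"]);go(s,dk(-.24,.038,.0388),178.3)
E
```

```text
F [ 0.2  0.2 -1.3] w 0.022 rear 281 cols [315, 315, 315, 315] leg [153, 155, 160, 160, 216, 230, 229, 174, 193, 230, 230, 208]
[ 0.36185609 -0.0336646   0.10098434]
delta [0.0014, -0.0019, 0.0622] dr [-0.09, -0.02, -0.26]
```

move_arm(
  commands=[
    {"dr":[-0.1,0,-0.2],"delta_pos":[0.001,-0.0017,0.02],"hand":-1},
    {"dr":[-0.1,0,-0.2],"delta_pos":[0.001,-0.0017,0.04],"hand":-1},
    {"dr":[-0.1,0,-0.2],"delta_pos":[0.001,-0.0017,0.055],"hand":-1},
    {"dr":[-0.1,0,-0.2],"delta_pos":[0.001,-0.0017,0.062],"hand":-1},
    {"dr":[-0.1,0,-0.2],"delta_pos":[0.001,-0.0017,0.062],"hand":-1},
    {"dr":[-0.1,0,-0.2],"delta_pos":[0.001,-0.0017,0.062],"hand":-1},
    {"dr":[-0.1,0,-0.2],"delta_pos":[0.001,-0.0017,0.062],"hand":-1},
    {"dr":[-0.1,0,-0.2],"delta_pos":[0.001,-0.0017,0.062],"hand":-1},
    {"dr":[-0.1,0,-0.2],"delta_pos":[0.001,-0.0017,0.062],"hand":-1},
    {"dr":[-0.1,0,-0.2],"delta_pos":[0.001,-0.0017,0.062],"hand":-1},
  ],
)

```text
t: 43.25
tcp_pos: [0.3603, -0.0358, 0.0388]
ee_rot: [-0.05, -3.14, -0.0]
force: [0.1, 0.4, -1.3]
width: 0.0224
grip_force: 59.8
```

```bash
python3 - <<'E'
from rig import r
from h import *
s=held(r);print(s["tcp_pos"]);go(s,dk(-.194,.038,.0388),178.3)
E
```

```text
F [ 0.1  0.4 -1.3] w 0.0224 rear 281 cols [315, 315, 315, 315] leg [34, 33, 32, 69, 216, 230, 229, 158, 189, 230, 230, 200]
[ 0.36025085 -0.03578651  0.03876459]
delta [-0.0461, 0.0002, -0.0001] dr [0.02, -0.05, -0.13]
```

move_arm(
  commands=[
    {"dr":[0,0,0],"delta_pos":[-0.007,0,0],"hand":-1},
    {"dr":[0,0,0],"delta_pos":[-0.014,0,0],"hand":-1},
    {"dr":[0,0,0],"delta_pos":[-0.021,0,0],"hand":-1},
    {"dr":[0,0,0],"delta_pos":[-0.027,0,0],"hand":-1},
    {"dr":[0,0,0],"delta_pos":[-0.031,0,0],"hand":-1},
    {"dr":[0,0,0],"delta_pos":[-0.035,0,0],"hand":-1},
    {"dr":[0,0,0],"delta_pos":[-0.039,0,0],"hand":-1},
    {"dr":[0,0,0],"delta_pos":[-0.043,0,0],"hand":-1},
    {"dr":[0,0,0],"delta_pos":[-0.046,0,0],"hand":-1},
    {"dr":[0,0,0],"delta_pos":[-0.046,0,0],"hand":-1},
  ],
)

```text
t: 44.3
tcp_pos: [0.4066, -0.0372, 0.0385]
ee_rot: [-0.05, -3.14, -0.001]
force: [0.3, -0.1, -0.5]
width: 0.0219
grip_force: 59.8
```

```bash
python3 - <<'E'
from rig import r
from h import *
s=held(r);print(s["tcp_pos"]);go(s,dk(-.154,.038,.0388),178.3)
E
```

```text
F [ 0.3 -0.1 -0.5] w 0.0219 rear 281 cols [315, 315, 315, 315] leg [171, 170, 169, 166, 220, 232, 230, 177, 195, 231, 232, 207]
[ 0.40660142 -0.03724089  0.03849986]
delta [-0.0397, 0.0002, -0.0003] dr [0.02, -0.05, -0.12]
```

move_arm(
  commands=[
    {"dr":[0,0,0],"delta_pos":[-0.005,0,0],"hand":-1},
    {"dr":[0,0,0],"delta_pos":[-0.01,0,0],"hand":-1},
    {"dr":[0,0,0],"delta_pos":[-0.015,0,0],"hand":-1},
    {"dr":[0,0,0],"delta_pos":[-0.02,0,0],"hand":-1},
    {"dr":[0,0,0],"delta_pos":[-0.025,0,0],"hand":-1},
    {"dr":[0,0,0],"delta_pos":[-0.03,0,0],"hand":-1},
    {"dr":[0,0,0],"delta_pos":[-0.035,0,0],"hand":-1},
    {"dr":[0,0,0],"delta_pos":[-0.039,0,0],"hand":-1},
    {"dr":[0,0,0],"delta_pos":[-0.04,0,0],"hand":-1},
    {"dr":[0,0,0],"delta_pos":[-0.04,0,0],"hand":-1},
  ],
)

```text
t: 45.35
tcp_pos: [0.4469, -0.0385, 0.0386]
ee_rot: [-0.05, -3.141, -0.001]
force: [0.5, 2.2, -0.4]
width: 0.0225
grip_force: 59.8
```

```bash
python3 - <<'E'
from rig import r
from h import *
s=held(r);print(s["tcp_pos"]);go(s,dk(-.154,.038,.0388),178.3)
E
```

```text
F [ 0.5  2.2 -0.4] w 0.0225 rear 280 cols [315, 315, 315, 315] leg [232, 184, 144, 142, 213, 233, 233, 198, 184, 223, 233, 231]
[ 0.44691048 -0.03846046  0.03861327]
delta [0.0006, 0.0002, -0.0002] dr [0.03, -0.0, -0.12]
```

Release, rise clear, and take the final check picture.

move_arm(
  commands=[
    {"dr":[0,0,0],"delta_pos":[0,0,0],"hand":-0.5},
    {"dr":[0,0,0],"delta_pos":[0,0,0],"hand":-0.2},
    {"dr":[0,0,0],"delta_pos":[0,0,0],"hand":0},
    {"dr":[0,0,0],"delta_pos":[0,0,0],"hand":0},
    {"dr":[0,0,0],"delta_pos":[0,0,0],"hand":0},
    {"dr":[0,0,0],"delta_pos":[0,0,-0.03],"hand":0},
    {"dr":[0,0,0],"delta_pos":[0,0,-0.07],"hand":0},
    {"dr":[0,0,0],"delta_pos":[0,0,-0.11],"hand":0},
    {"dr":[0,0,0],"delta_pos":[0,0,-0.15],"hand":0},
    {"dr":[0,0,0],"delta_pos":[0,0,-0.19],"hand":0},
  ],
)

```text
t: 46.4
tcp_pos: [0.4458, -0.0387, 0.2301]
ee_rot: [-0.05, -3.14, 0.0]
force: [0.0, -0.4, -0.4]
width: 0.0422
grip_force: 0.0
```

move_arm(
  commands=[
    {"dr":[0,0,0],"delta_pos":[0,-0.015,0],"hand":0},
    {"dr":[0,0,0],"delta_pos":[0,-0.03,0],"hand":0},
    {"dr":[0,0,0],"delta_pos":[0,-0.05,0],"hand":0},
    {"dr":[0,0,0],"delta_pos":[0,-0.07,0],"hand":0},
    {"dr":[0,0,0],"delta_pos":[0,-0.07,0],"hand":0},
    {"dr":[0,0,0],"delta_pos":[0,-0.07,0],"hand":0},
    {"dr":[0,0,0],"delta_pos":[0,-0.07,0],"hand":0},
    {"dr":[0,0,0],"delta_pos":[0,-0.07,0],"hand":0},
    {"dr":[0,0,0],"delta_pos":[0,-0.07,0],"hand":0},
    {"dr":[0,0,0],"delta_pos":[0,-0.07,0],"hand":0},
  ],
)

```text
t: 47.4
tcp_pos: [0.444, -0.1081, 0.2283]
ee_rot: [-0.049, -3.14, -0.001]
force: [0.3, 0.2, 0.0]
width: 0.0425
grip_force: 0.0
```

```bash
python3 - <<'E'
from rig import r
from h import *
s=r.state();w=r.get_image("wrist");a=w["color"][130:370,150:620,::-1]
c=r.get_image("scene")["color"][170:330,230:480,::-1]
a=cv2.resize(a,(800,409));c=cv2.resize(c,(800,512))
c=cv2.resize(c,(298,191));cv2.imwrite("pics/fin.png",np.vstack([a,np.pad(c,((0,0),(0,502),(0,0)))]))
print(s["tcp_pos"],s["force"])
print((wproj(w,s,[p for y in(.038,-.038,-.114) for p in(dk(-.16,y,.044),dk(-.08,y,.056))])-[150,130]).round(0).tolist())
E
```

```text
[ 0.44402324 -0.10810037  0.22834843] [0.34210869 0.19765529 0.04916302]
[[241.0, 81.0], [238.0, 166.0], [158.0, 80.0], [158.0, 167.0], [75.0, 81.0], [79.0, 166.0]]
```

View pics/fin.png

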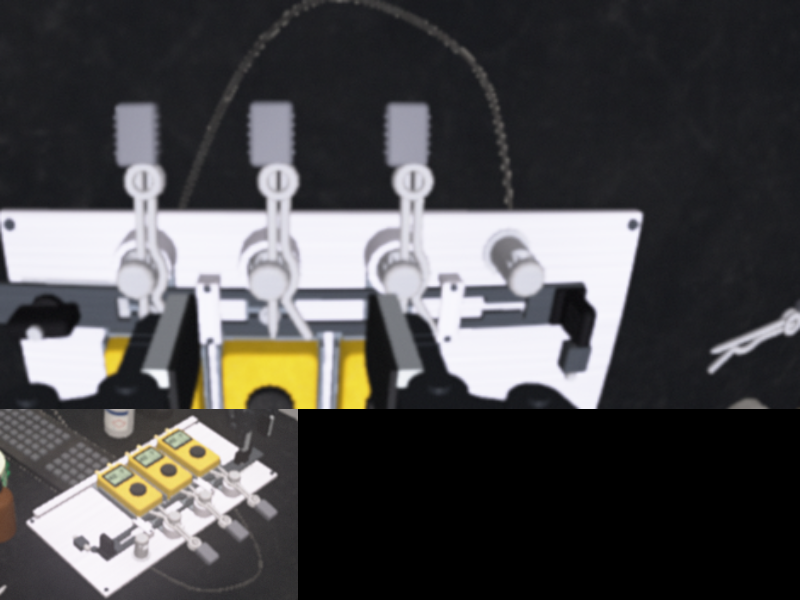

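```bash
python3 -c "
from rig import r
print(r.job_done())"
```

```text
the job is handed in; nothing more can be done
None
```

I handed the job in at about 47 s with everything released. The bar was pushed to its stop and the knob pressed and turned a quarter turn clockwise. R-clips are sprung over the studs at stations 2, 3 and 4; station 1 is empty, so it needed none. No verdict came back, so this rests on the final pictures and force readings.

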